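# File two neighbouring sides of a leg foot on a leaning file plate

## Robot

A 6-joint arm with a two-finger parallel gripper is mounted at the origin on the work surface. World frame = base frame: x ahead of the robot, y to its left, z up, the work surface at z = 0. Lengths are in m, angles in degrees, forces in N, time in s.
With the tool pointing down it reaches from about 0.3 to 0.75 m from the base axis. Payload 8.5 kg.
Tool frame: the origin (TCP) lies midway between the tips of the shut fingers; the grasp point (between the pads) lies 19 mm behind it (env.grasp_offset is the distance from the TCP to the grasp point, in m); z points along the fingers, y is the line along which they close (so a half turn about z gives the same grasp; the last joint's range is limited). The gripper opens to 85 mm and grips with 20 to 120 N. Pads are 22 mm wide; open, the fingers measure 114 mm over their backs; the gripper's body (76 mm by 85 mm) begins 54 mm behind the grasp point. The pads swing forward as they close: fully open they stand 13 mm farther back than shut.
Start: joints at [51.778, 21.807, 74.336, -0, 83.858, -12.336], TCP at [0.24, 0.495, 0.209] pointing down, gripper open.
Joint ranges: [-178.18, 178.18], [-50.72, 133.34], [12.68, 142.11], [-81.47, 261.47], [9.98, 163.14], [-165.26, 165.26]. Speed limits (degrees/s): [136.94, 136.94, 180, 180, 180, 180].

## Interface

Orientations are given as a 3x3 rotation matrix whose columns are the frame's x, y, z axes.
In Python, from rig import env gives the robot as it stands.
- The arm moves only by the tool servo_tool, never from a script. Its argument "deltas" is text: rows parted by semicolons, each of 7 numbers parted by spaces: the opening, from 0 (shut) to 1 (fully open), then the shift along the tool's x, y, z in mm, then the turn, a rotation vector about the tool's x, y, z in rad. A call has 1 to 8 rows; each row shifts and turns the commanded pose from where the row before left it, along the tool's axes as they then stand; what a row does not reach is not made up. A row lasts 1/12 s, in which the tool goes at most 41.7 mm and 7.16 degrees, less where a joint would pass 70% of its speed; a pose out of reach is approached as far as the arm can. A call is refused whole if a number of a shift passes 41.7 or a number of a turn 0.125, either way. A call with a gripper value outside its range is refused whole. The fingers move at their own pace and stop on an object; "newtons" is the grip in N (left out, the last holds). Time passes only in rows, so rows that do not move let the fingers close. It gives the time, the measured TCP pose, the force, the opening and the grip force at its end, in the units of the state.
- env.observe(): the state, without advancing time (a new reading comes with each control period).
- env.get_image(name): name is "scene" or "top"; returns a dict with "img" (420x560x3 uint8, red, green, blue), "depth" (420x560 float32, m along the optical axis (not along the pixel's ray), 0 where there is no reading), "camera_matrix" (3x3 intrinsics, pixels), "world_to_cam" (4x4, takes a point from world to camera coordinates). Camera axes: x right, y down, z forward; pixel columns grow to the right and rows downward; lengths in m; the calibration is good to about 2 mm. A picture is of the moment at which its call begins.
- env.close_job(): hands the job in; it is judged then, once.
Trained networks look in a picture, given as the dict that the camera call returned (one of the last four; its "shot" number tells which), for a name from the list of things; names that differ only in an ending like _2 or _b are one class to them, and where a whole thing is asked for, a point or a joint stands for the part that bears it (a point fixed in the world has none). Each returns a list of dicts, best first, with "conf" (0 to 1); they miss things now and then, are a little off and sometimes report something else, mostly with a low value. They report only what shows in the picture. A call takes as long as a camera call. They do not tell look-alikes from the thing itself.
- env.spot_in(name, picture): "bbox" ([centre column, centre row, width, height] in pixels, round what is visible of it).
- env.spot_point(name, picture): "uv" ([column, row] in pixels: a listed point, or the origin of a listed thing).
The state is a dict: "time_s": time; "q": joint angles; "qvel": joint speeds; "joint_efforts": joint torques, N m; "position": TCP position; "tool_rot": TCP orientation; "ft_force": force on the tool from outside, world axes, zero at the start; "wrist_torque": the same for the moment, N m; "grip_width": finger opening in m; "gripper_force": force on a finger pad.
Only numpy, scipy, OpenCV 4.12 (cv2) and the standard library are available. Lean on these libraries where they do the work, as an engineer would, in place of code of your own. Each camera call takes 0.05 s, during which the arm holds its last target. There are 200 camera calls.

## Task

File the two marked sides of the square aluminium leg foot on the leaning, sprung file plate: first press the blue side flat against the plate at its yellow end and, keeping a light steady pressure of about 9 newtons and never bottoming the plate out, draw it across to the green end; then turn the foot and do the same with the red side. Finally stand the foot upright in the middle of the cork mat and let go; never drop it or lay it down, and leave the other things on the bench where they are.

Things in the scene. Friction and masses are not known exactly. Their poses are not given: they have to be found in the camera images.
- foot: The workpiece: a square aluminium leg foot, 40 x 40 x 90 mm, 0.23 to 0.46 kg, standing upright on the bench. Origin: centre of its underside; z up along its 90 mm length. The side facing its +x is marked blue, the neighbouring side facing its +y is marked red (a band of the same colour runs along that edge of the top); the other two sides are bare metal
- blue_face (a point): centre of the foot's blue side, 20 mm from the foot's axis and 45 mm above its underside; axes parallel to the foot's
- red_face (a point): centre of the foot's red side, 20 mm from the foot's axis and 45 mm above its underside; axes parallel to the foot's
- bed: Fixed bed under the leaning file plate (80 mm along bed x, 160 along bed y, 8 thick; edges 65 and 135 mm above the bench). Its ridged face looks away from the robot and up, 60 degrees from level. x: down the slope; y: level, yellow to green end; z: out of the face. Origin: middle of the face at zero stand-off, 100 mm above the bench. See yellow_end and green_end
- yellow_end (a point): Middle of the plate's yellow end at zero stand-off, 80 mm from the bed's origin (-y); axes as the bed. The plate really stands 0 to 14 mm farther out along bed z. This stand-off differs from run to run and is in none of these readings: feel for the face
- green_end (a point): Middle of the plate's green end at zero stand-off, 80 mm from the bed's origin (+y); axes as the bed. The plate is sprung: pushed in along -z it gives at about 1 N, then 1.8 N more per mm, and bottoms at 11 mm (21 N)
- stand: Fixed steel stand that carries the bed. Origin on the bench, right below the bed's origin; z up. Its foot is 130 mm long (from 95 mm on the robot's side of the origin to 35 mm beyond it), 200 mm wide and 14 mm high
- mat: square cork mat, 110 x 110 x 4 mm, fixed flat on the bench. Origin: centre of its underside
- flat_file: bystander, loose on the bench, to be left alone: flat file lying flat, 24 mm wide steel blade, wooden handle, about 265 mm long
- slim_file: bystander, loose on the bench, to be left alone: slim file lying flat, 12 mm wide steel blade, light wooden handle, about 255 mm long
- tape_roll: bystander, loose on the bench, to be left alone: yellow ring-shaped tape roll lying flat, 90 mm across, 25 mm high
- offcut: bystander, loose on the bench, to be left alone: wooden off-cut 70 x 45 x 35 mm
- disc_stack: bystander, loose on the bench, to be left alone: flat grey stack of sanding discs, 124 mm across, 12 mm high
- hammer: bystander, loose on the bench, to be left alone: hammer lying on its side
- grinder: bystander, loose on the bench, to be left alone: red and black angle grinder lying down, about 280 mm long, 90 mm high
Mind the look-alikes: they are no part of the job. There is more than one size of the mat; the job needs the smallest.

How it is judged:
By the outcome, as a careful person would: the job done as asked, in the order asked, and still so for the second after the job is handed in, with the robot touching nothing.
It also fails if it takes over 72 s, if anything falls off the work surface, if the arm or the gripper's body presses on something with over 40 N, if the wrist force passes 120 N, or if a joint passes its speed limit or range.

## Working session

There is one attempt and no reset: what is moved stays moved. The work goes in short steps, Python scripts to look and compute and a tool call to move; the robot and the scene stay as the last step left them, time stands still between calls to the robot, and variables do not carry over. Pictures are saved under pics/ and viewed, at most 10 in all, crops included, and the job is handed in when it is done.

Besides the shell and the picture viewer there is one more tool, called after "Request:" as name(argument=value, ...), one argument or row to a line, values as JSON. servo_tool: Moves the arm, as the interface text tells. Its arguments: {"type":"object","properties":{"deltas":{"type":"string"},"newtons":{"type":"number"}},"required":["deltas"]}

```bash
ls; mkdir -p pics; cat > h.py <<'E'
from rig import env
import numpy as np, cv2
def shot(n):
    p=env.get_image(n); return p
def save(p,f,crop=None,s=1):
    im=p["img"][...,::-1]
    if crop: im=im[crop[1]:crop[3],crop[0]:crop[2]]
    cv2.imwrite("pics/"+f,cv2.resize(im,None,fx=s,fy=s,interpolation=cv2.INTER_CUBIC))
def w(p,u,v,d=None):
    d=p["depth"][int(round(v)),int(round(u))] if d is None else d
    K=p["camera_matrix"];c=np.array([(u-K[0,2])/K[0,0]*d,(v-K[1,2])/K[1,1]*d,d,1])
    return (np.linalg.inv(p["world_to_cam"])@c)[:3]
def proj(p,x):
    c=p["world_to_cam"]@np.r_[x,1];k=p["camera_matrix"]@c[:3];return k[:2]/k[2]
def tri(ps,uvs):
    A=[]
    for p,(u,v) in zip(ps,uvs):
        P=p["camera_matrix"]@p["world_to_cam"][:3];A+=[u*P[2]-P[0],v*P[2]-P[1]]
    X=np.linalg.svd(np.array(A))[2][-1];return X[:3]/X[3]
E
python3 - <<'E'
from h import *
np.set_printoptions(precision=4,suppress=True)
ps={n:shot(n) for n in("scene","top")}
for n,p in ps.items():
    save(p,n+"0.png",s=1.4)
    print(n,"cam at",np.linalg.inv(p["world_to_cam"])[:3,3])
    for t in["foot","blue_face","red_face","bed","yellow_end","green_end","stand","mat"]:
        print(t,[(np.round(r["uv"],1),round(r["conf"],2),w(p,*r["uv"])) for r in env.spot_point(t,p)[:3]])
E
```

```text
pics
scene cam at [ 1.0281 -0.6237  0.696 ]
foot [(array([200.4, 299.7]), 0.7, array([ 0.5466, -0.2918,  0.0376]))]
blue_face [(array([189.4, 294.2]), 0.83, array([ 0.5126, -0.2932,  0.0318])), (array([396.9, 233.6]), 0.56, array([0.7647, 0.1874, 0.0113]))]
red_face [(array([202.2, 295.6]), 0.92, array([ 0.5475, -0.2861,  0.0459])), (array([207.9, 395.7]), 0.68, array([ 0.7176, -0.4295,  0.0532])), (array([316.5, 327.9]), 0.17, array([ 0.7668, -0.1838,  0.0132]))]
bed [(array([317.5, 207.9]), 0.84, array([0.6088, 0.0445, 0.1071]))]
yellow_end [(array([299.1, 224. ]), 0.56, array([ 0.6078, -0.0293,  0.1037])), (array([332.1, 193.7]), 0.17, array([0.6077, 0.111 , 0.112 ]))]
green_end [(array([335.8, 195.9]), 0.89, array([0.6139, 0.1197, 0.1031]))]
stand [(array([313.7, 243.9]), 0.65, array([0.6194, 0.0199, 0.0135])), (array([337.7, 193.9]), 0.63, array([0.5431, 0.2572, 0.0032]))]
mat [(array([259.2, 197.4]), 0.94, array([0.3695, 0.0993, 0.0033])), (array([334.4, 190.5]), 0.93, array([0.6075, 0.1215, 0.116 ])), (array([275.7, 152.3]), 0.91, array([0.2401, 0.3375, 0.0063]))]
top cam at [
[... 170 characters left out ...]
)]
red_face [(array([375.5, 201.6]), 0.64, array([ 0.5458, -0.2687,  0.0938]))]
bed [(array([255.5, 175.3]), 0.81, array([0.6142, 0.0422, 0.0964]))]
yellow_end [(array([285.4, 177.2]), 0.55, array([ 0.6208, -0.0398,  0.0141])), (array([197.8, 127.6]), 0.15, array([0.7595, 0.2034, 0.0164]))]
green_end [(array([225.2, 171. ]), 0.93, array([0.6273, 0.1212, 0.0837])), (array([257. , 179.2]), 0.46, array([0.6009, 0.0381, 0.1199]))]
stand [(array([254.8, 179.7]), 0.74, array([0.5989, 0.0436, 0.1251]))]
mat [(array([176.2, 212.4]), 0.78, array([0.5242, 0.2633, 0.0025])), (array([144.6, 314.1]), 0.71, array([0.2473, 0.3452, 0.0041])), (array([417.2, 151.8]), 0.5, array([ 0.6839, -0.3952,  0.0579]))]
```

```bash
python3 -c "
from h import *
o=env.observe();print({k:np.round(v,3).tolist() for k,v in o.items()}, env.grasp_offset)"
```

```text
{'time_s': 0.9, 'q': [51.78, 21.806, 74.334, -0.002, 83.858, -12.335], 'qvel': [0.012, 0.044, -0.021, -0.024, 0.052, -0.069], 'joint_efforts': [0.001, -44.833, -23.147, -0.0, 0.0, -0.0], 'position': [0.24, 0.495, 0.209], 'tool_rot': [[-0.9, 0.437, 0.0], [0.437, 0.9, 0.0], [-0.0, 0.0, -1.0]], 'ft_force': [0.77, 0.005, -0.012], 'wrist_torque': [0.039, 0.003, 0.047], 'gripper_force': 0.0, 'grip_width': 0.086} 0.0187
```

View pics/scene0.png

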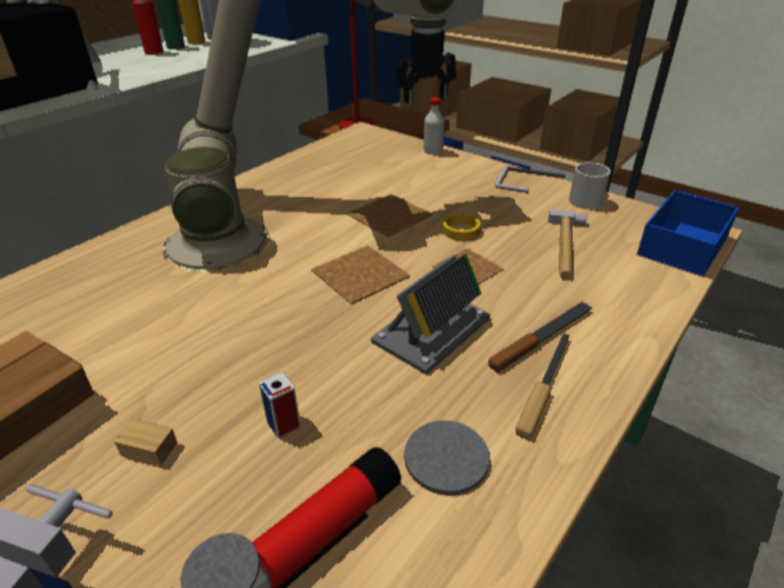

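View pics/top0.png

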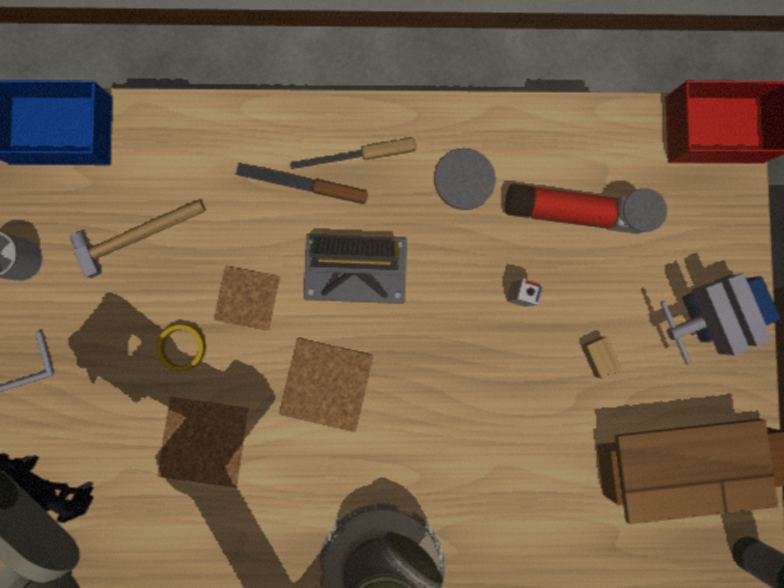

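```bash
cat > m.py <<'E'
from h import *
np.set_printoptions(precision=4,suppress=True)
def cloud(p):
    v,u=np.mgrid[0:420,0:560];d=p["depth"];K=p["camera_matrix"]
    c=np.stack([(u-K[0,2])/K[0,0]*d,(v-K[1,2])/K[1,1]*d,d,np.ones_like(d)],-1)
    return (c@np.linalg.inv(p["world_to_cam"]).T)[...,:3]
t=shot("top");s=shot("scene")
T=cloud(t);S=cloud(s)
for n,C,p in(("top",T,t),("scene",S,s)):
    m=(np.linalg.norm(C[...,:2]-[.535,-.28],axis=-1)<.06)
    mt=m&(C[...,2]>.085)&(C[...,2]<.1)
    P=C[mt];print(n,"foot top",len(P),P.mean(0),cv2.minAreaRect((P[:,:2]*1000).astype(np.float32)))
    im=p["img"].astype(int);r,g,b=im[...,0],im[...,1],im[...,2]
    for nm,q in(("red",(r>g+50)&(r>b+50)),("blue",(b>r+30)&(b>g+10))):
        Q=C[mt&q];print(nm,len(Q),Q.mean(0) if len(Q) else 0)
    # bed: points of ridged face
    mb=(abs(C[...,0]-.61)<.06)&(abs(C[...,1]-.042)<.1)&(C[...,2]>.06)&(C[...,2]<.15)
    P=C[mb];print("bed",len(P),P.min(0),P.max(0))
    for k in range(4):
        c=P.mean(0);U=np.linalg.svd(P-c,full_matrices=False)[2];d=(P-c)@U[2];P=P[abs(d)<max(.002,.8*d.std())]
    nn=U[2]*np.sign(U[2][0]);print("plane",len(P),c,nn,np.degrees(np.arccos(nn[2])),U[0],P.min(0),P.max(0))
# mats in top by wood-cork colour: threshold by local segmentation
hsv=cv2.cvtColor(t["img"],cv2.COLOR_RGB2HSV)
for (u,v) in((176,212),(233,274),(145,315)):
    print("mat hsv",hsv[v,u],"bench",hsv[v,u+45 if u<200 else u+60])
    lab=cv2.cvtColor(cv2.GaussianBlur(t["img"],(5,5),0),cv2.COLOR_RGB2LAB).astype(int)
    ref=np.median(lab[v-12:v+12,u-12:u+12].reshape(-1,3),0)
    m=(np.linalg.norm(lab-ref,axis=-1)<28).astype(np.uint8)
    m=cv2.morphologyEx(m,cv2.MORPH_OPEN,np.ones((5,5)))
    l=cv2.connectedComponents(m)[1];k=l==l[v,u]
    Q=T[k];print(k.sum(),Q.mean(0),cv2.minAreaRect((Q[:,:2]*1000).astype(np.float32)))
a=cv2.resize(t["img"][130:330,110:290,::-1],None,fx=2.7,fy=2.7,interpolation=2)
b=cv2.resize(t["img"][180:236,350:400,::-1],(300,336),interpolation=2)
c=np.zeros((a.shape[0],a.shape[1]+300,3),np.uint8);c[:,:a.shape[1]]=a;c[:336,a.shape[1]:]=b
cv2.imwrite("pics/crop1.png",c)
E
python3 m.py
```

```text
top foot top 240 [ 0.5296 -0.2772  0.0905] ((529.5947265625, -277.68524169921875), (39.737449645996094, 39.78609848022461), 74.32101440429688)
red 16 [ 0.5453 -0.2807  0.0909]
blue 8 [ 0.5238 -0.2917  0.0907]
bed 1637 [ 0.5503 -0.033   0.0609] [0.6352 0.1284 0.1393]
plane 371 [0.5857 0.0453 0.1104] [ 0.561  -0.0175  0.8276] 34.145709780937764 [-0.0589 -0.9981  0.0189] [ 0.5603 -0.032   0.0814] [0.6277 0.1283 0.1271]
scene foot top 308 [ 0.5333 -0.2795  0.0897] ((531.666015625, -278.41815185546875), (40.54792022705078, 43.75249481201172), 73.98770141601562)
red 27 [ 0.5449 -0.2808  0.0902]
blue 28 [ 0.5246 -0.2915  0.0903]
bed 2033 [ 0.5598 -0.0361  0.0601] [0.6356 0.1298 0.1367]
plane 970 [0.616  0.0536 0.0946] [ 0.8561 -0.0396  0.5153] 58.98106786122826 [ 0.055  -0.9844 -0.1669] [ 0.5913 -0.0361  0.0646] [0.6356 0.1296 0.135 ]
mat hsv [ 15 134 110] bench [ 0  0 87]
1737 [0.5234 0.2636 0.0089] ((517.0742797851562, 174.1493377685547), (301.2027893066406, 123.16229248046875), 84.81929016113281)
mat hsv [ 14 138 116] bench [ 16 111 151]
3384 [0.3551 0.1059 0.0105] ((373.0281677246094, 101.4815673828125), (163.42568969726562, 201.18519592285156), 75.68256378173828)
mat hsv [ 13 130  57] bench [ 18 105 161]
7868 [0.3388 0.4023 0.0063] ((326.52435302734375, 332.4382629394531), (571.7586059570312, 335.37078857421875), 83.00765991210938)
```

View pics/crop1.png

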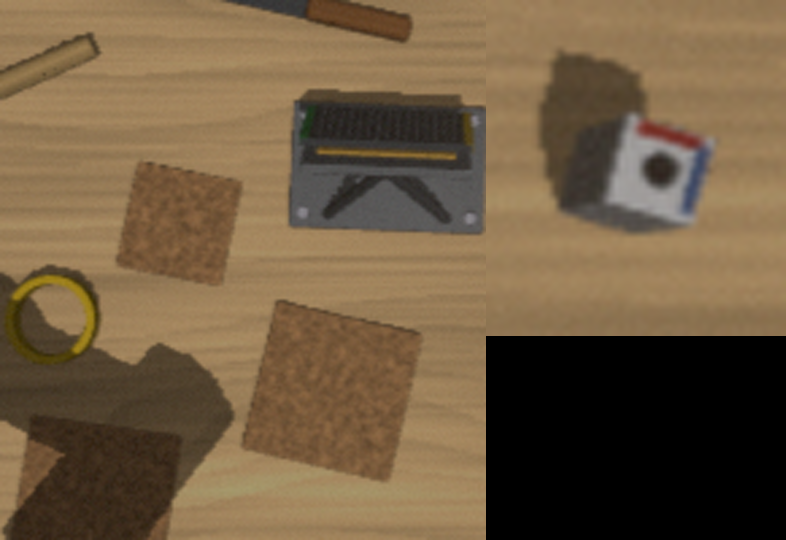

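Three cork mats in the top view: (177,212), (233,274), (145,315). The first is clearly the smallest (~37 px a side), and the crop confirms it. The foot is at (374,208), with its red band facing away from the robot and its blue band to the right.

```bash
cat > m2.py <<'E'
from h import *
np.set_printoptions(precision=4,suppress=True)
exec(open("m.py").read().split("t=shot")[0].split("suppress=True)")[1])
t=shot("top");s=shot("scene")
T=cloud(t);S=cloud(s)
for n,a,b in(("yellow",(299.1,224),(285.4,177.2)),("green",(335.8,195.9),(225.2,171)),("bed",(317.5,207.9),(255.5,175.3)),("mat",(None),(177,212.6))):
    if a: print(n,tri([s,t],[a,b]))
for n,C in(("top",T),("scene",S)):
    m=(abs(C[...,0]-.58)<.12)&(abs(C[...,1]-.042)<.14)&(C[...,2]>.0105)&(C[...,2]<.018)
    P=(C[m][:,:2]*1000).astype(np.float32);print(n,"stand foot",cv2.minAreaRect(P))
# mat corners (crop px -> img)
c=np.array([(143,162),(242,182),(221,285),(118,264)])/2.7+[110,130]
W=[]
for u,v in c:
    a,b=w(t,u,v,1.0),w(t,u,v,1.2);k=(.004-a[2])/(b[2]-a[2]);W.append(a+k*(b-a))
W=np.array(W);print("mat top",W.mean(0),np.linalg.norm(W-np.roll(W,1,0),axis=1))
m=env.spot_in("mat",s)
for r in m[:5]:
    u,v=r["bbox"][:2];a,b=w(s,u,v,.8),w(s,u,v,1.4);k=(.004-a[2])/(b[2]-a[2]);print(np.round(r["bbox"]),a+k*(b-a))
# ridged face
n0=np.array([.866,-.03,.5])
for nm,C in(("top",T),("scene",S)):
    m=(abs(C[...,0]-.62)<.03)&(abs(C[...,1]-.047)<.085)&(C[...,2]>.07)&(C[...,2]<.13)
    P=C[m];d=P@n0;h=np.histogram(d,bins=np.arange(.56,.62,.002));print(h[0],h[1][h[0].argmax()])
    P=P[d>h[1][h[0].argmax()]-.004];
    for k in range(4):
        c0=P.mean(0);U=np.linalg.svd(P-c0,full_matrices=False)[2];e=(P-c0)@U[2];P=P[abs(e)<.003]
    U2=U[2]*np.sign(U[2][0]);print(nm,len(P),c0,U2,"tilt",np.degrees(np.arccos(U2[2])),"az",np.degrees(np.arctan2(U2[1],U2[0])))
E
python3 m2.py; python3 -c "
from h import *
o=env.observe();print(o['time_s'],o['ft_force'])"
```

```text
yellow [ 0.6089 -0.0335  0.1068]
green [0.6203 0.1168 0.1081]
bed [0.6116 0.0415 0.1103]
top stand foot ((581.147705078125, 48.387939453125), (199.63531494140625, 129.7340545654297), 87.71559143066406)
scene stand foot ((582.59375, 47.621559143066406), (202.3125457763672, 131.80084228515625), 87.70689392089844)
mat top [0.5235 0.2606 0.004 ] [0.1074 0.1037 0.1077 0.1072]
[341. 191.  29.  22.] [0.5426 0.2742 0.004 ]
[257. 197.  68.  42.] [0.3628 0.098  0.004 ]
[276. 154.  57.  29.] [0.2438 0.335  0.004 ]
[  4   2   0   0   0   0   0   0  14 419 184   0   0   0   0   0   0   0
   0   0   0   0   0   0   0   0   0   0   0] 0.5780000000000001
top 617 [0.6128 0.0474 0.1007] [ 0.8674 -0.0345  0.4964] tilt 60.235083990539025 az -2.2768969443900255
[  0   0   0   0   1   3  12  22 182 740 388  13   0   0   0   0   0   0
   0   0   0   0   0   0   0   0   0   0   0] 0.5780000000000001
scene 1309 [0.6125 0.0423 0.1004] [ 0.8631 -0.0329  0.5039] tilt 59.73833485203965 az -2.183800091091489
1.15 [ 0.5445502  -0.83106526 -0.26491488]
```

```bash
cat > plan.py <<'E'
from h import *
from scipy.spatial.transform import Rotation as R
A=np.radians(-2.27)
BED=np.array([.6118,.0468,.100])
bz=np.array([np.cos(A)*.8660,np.sin(A)*.8660,.5]);bx=np.array([np.cos(A)*.5,np.sin(A)*.5,-.8660]);by=np.cross(bz,bx)
def down(phi):
    f=np.radians(phi);x=np.array([np.cos(f),np.sin(f),0]);z=np.array([0,0,-1.]);return np.c_[x,np.cross(z,x),z]
RB=np.c_[bz,np.cross(bx,bz),bx]   # tool at bed: x out of face, z down the slope
def at_bed(y,so,g=.058,c=0.0):
    "TCP for the face centre (20 mm off axis) at bed (c,y,so), grasp point g above underside"
    return BED+bx*(c+.045-g+.0187)+by*y+bz*(so+.020)
def plan(op,targets,mm=30,rad=.115,start=None):
    o=env.observe();p,r=np.array(o["position"]),R.from_matrix(o["tool_rot"])
    rows=[]
    for P,M in targets:
        M=r.as_matrix() if M is None else M
        tv=(r.inv()*R.from_matrix(M)).as_rotvec();d=np.linalg.norm(np.array(P)-p)*1000
        n=max(1,int(np.ceil(max(d/mm,np.linalg.norm(tv)/rad))))
        for i in range(n):
            k=1/(n-i)
            ds=np.round(r.inv().apply((np.array(P)-p)*k)*1000,1)
            dr=np.round((r.inv()*R.from_matrix(M)).as_rotvec()*k,3)
            rows.append(" ".join(f"{v:g}" for v in [op,*ds,*dr]))
            p=p+r.apply(ds/1000);r=r*R.from_rotvec(dr)
    for i in range(0,len(rows),8): print("; ".join(rows[i:i+8]))
def st():
    o=env.observe();F=np.array(o["ft_force"])
    print("t",round(o["time_s"],2),"p",np.round(o["position"],4),"F",np.round(F,2),"Fn",round(F@bz,2),"grip",round(o["grip_width"],4),round(o["gripper_force"],1))
E
python3 - <<'E'
from plan import *
plan(1,[((.5295,-.2775,.15),down(74.15))],mm=36)
E
```

```text
1 -26 -24.7 2.6 -0 -0 0.061; 1 -27.4 -23.1 2.6 -0 -0 0.061; 1 -28.8 -21.4 2.6 -0 -0 0.061; 1 -30 -19.6 2.6 -0 -0 0.061; 1 -31.2 -17.7 2.6 -0 -0 0.061; 1 -32.2 -15.8 2.6 -0 -0 0.061; 1 -33.1 -13.8 2.6 -0 -0 0.061; 1 -33.9 -11.7 2.6 -0 -0 0.061
1 -34.5 -9.6 2.5 -0 -0 0.061; 1 -35.1 -7.5 2.6 -0 -0 0.06; 1 -35.4 -5.4 2.5 -0 -0 0.061; 1 -35.7 -3.2 2.6 -0 -0 0.06; 1 -35.8 -1.1 2.5 -0 -0 0.061; 1 -35.9 1.1 2.6 -0 -0 0.06; 1 -35.7 3.2 2.5 -0 -0 0.061; 1 -35.5 5.4 2.6 -0 -0 0.06
1 -35.1 7.5 2.5 -0 -0 0.061; 1 -34.5 9.7 2.6 -0 -0 0.06; 1 -33.9 11.7 2.5 -0 -0 0.061; 1 -33.1 13.7 2.6 -0 -0 0.06; 1 -32.2 15.7 2.5 -0 -0 0.061; 1 -31.2 17.7 2.6 -0 -0 0.06; 1 -30.2 19.5 2.5 -0 -0 0.061
```

Request:
servo_tool(
  deltas="1 -26 -25 2.5 0 0 0.061; 1 -27 -23 2.5 0 0 0.061; 1 -29 -21 2.5 0 0 0.061; 1 -30 -20 2.5 0 0 0.061; 1 -31 -18 2.5 0 0 0.061; 1 -32 -16 2.5 0 0 0.061; 1 -33 -14 2.5 0 0 0.061; 1 -34 -12 2.5 0 0 0.061",
)

```text
time_s: 1.82
position: [0.3396, 0.2241, 0.1891]
tool_rot: [[-0.588, 0.809, 0.001], [0.809, 0.588, 0.0], [-0.0, 0.001, -1.0]]
ft_force: [0.2, 0.0, -0.2]
grip_width: 0.0853
gripper_force: 0.0
```

Request:
servo_tool(
  deltas="1 -35 -10 2.5 0 0 0.061; 1 -35 -7.5 2.5 0 0 0.06; 1 -35.5 -5.5 2.5 0 0 0.061; 1 -35.5 -3 2.5 0 0 0.06; 1 -36 -1 2.5 0 0 0.061; 1 -36 1 2.5 0 0 0.06; 1 -35.5 3 2.5 0 0 0.061; 1 -35.5 5.5 2.5 0 0 0.06",
)

```text
time_s: 2.48
position: [0.4404, -0.0454, 0.1691]
tool_rot: [[-0.143, 0.99, 0.001], [0.99, 0.143, -0.0], [-0.0, 0.001, -1.0]]
ft_force: [0.6, 0.4, -0.4]
grip_width: 0.0853
gripper_force: 0.0
```

Request:
servo_tool(
  deltas="1 -35 7.5 2.5 0 0 0.061; 1 -34.5 9.5 2.5 0 0 0.06; 1 -34 12 2.5 0 0 0.061; 1 -33 14 2.5 0 0 0.06; 1 -32 16 2.5 0 0 0.061; 1 -31 18 2.5 0 0 0.06; 1 -30 19.5 2.5 0 0 0.061; 1 0 0 0 0 0 0",
)

```text
time_s: 3.15
position: [0.5302, -0.2835, 0.1501]
tool_rot: [[0.28, 0.96, 0.0], [0.96, -0.28, -0.001], [-0.001, 0.001, -1.0]]
ft_force: [-1.3, 0.6, -0.5]
grip_width: 0.0853
gripper_force: 0.0
```

```bash
python3 - <<'E'
from plan import *
st();print(env.observe()["tool_rot"])
plan(1,[((.5295,-.2775,.13),down(74.15)),((.5295,-.2775,.04),down(74.15))],mm=20)
E
```

```text
t 3.15 p [ 0.5302 -0.2835  0.1501] F [-1.26  0.58 -0.52] Fn -1.37 grip 0.0853 0.0
[[ 2.80178282e-01  9.59947965e-01  1.85680008e-04]
 [ 9.59947192e-01 -2.80177798e-01 -1.33782309e-03]
 [-1.23221714e-03  5.53071977e-04 -9.99999088e-01]]
1 2.8 -1.2 10.1 0 0.001 -0.004; 1 2.7 -1.1 10 0.001 0 -0.003; 1 0 0 18 -0 0 -0; 1 0 0 18 -0 0 -0; 1 0 0 18 -0 0 -0; 1 0 0 18 -0 0 -0; 1 0.1 0 18 -0 0 -0
```

Request:
servo_tool(
  deltas="1 3 -1 10 0 0 -0.004; 1 2.5 -1 10 0 0 -0.003; 1 0 0 18 0 0 0; 1 0 0 18 0 0 0; 1 0 0 18 0 0 0; 1 0 0 18 0 0 0; 1 0 0 18 0 0 0; 1 0 0 0 0 0 0",
)

```text
time_s: 3.82
position: [0.5273, -0.2709, 0.0384]
tool_rot: [[0.267, 0.964, -0.005], [0.964, -0.267, 0.004], [0.002, -0.006, -1.0]]
ft_force: [-0.6, 0.1, -0.1]
grip_width: 0.0855
gripper_force: 0.0
```

Request:
servo_tool(
  deltas="0 0 0 0 0 0 0; 0 0 0 0 0 0 0; 0 0 0 0 0 0 0; 0 0 0 0 0 0 0; 0 0 0 0 0 0 0; 0 0 0 0 0 0 0; 0 0 0 0 0 0 0; 0 0 0 0 0 0 0",
  newtons=90,
)

```text
time_s: 4.48
position: [0.5297, -0.2727, 0.0432]
tool_rot: [[0.267, 0.964, 0.003], [0.964, -0.267, -0.002], [-0.001, 0.003, -1.0]]
ft_force: [1.1, 0.8, 6.4]
grip_width: 0.0383
gripper_force: 90.6
```

```bash
python3 - <<'E'
from plan import *
st();print(np.degrees(np.arctan2(env.observe()["tool_rot"][1][0],env.observe()["tool_rot"][0][0])))
p=shot("scene");save(p,"grasp.png",(130,190,330,340),3.5)
p=env.observe()["position"]
plan(0,[((p[0],p[1],.20),None),(at_bed(-.07,.045)+[0,0,.03],RB),(at_bed(-.07,.030),RB)],mm=36)
E
```

```text
t 4.48 p [ 0.5297 -0.2727  0.0432] F [1.11 0.81 6.37] Fn 4.11 grip 0.0383 90.6
74.53443358821984
0 -0 0.1 -31.4 -0 0 -0; 0 -0 0.1 -31.4 -0 0 -0; 0 -0.1 0.1 -31.3 -0 0 -0; 0 -0 0.1 -31.4 -0 0 -0; 0 -0.1 0.1 -31.3 -0 0 -0; 0 21.2 5.2 3.3 -0.027 0.034 0.101; 0 21.5 2.9 4.1 -0.027 0.034 0.101; 0 21.5 0.6 4.9 -0.027 0.034 0.101
0 21.2 -1.7 5.6 -0.027 0.034 0.101; 0 20.8 -3.9 6.2 -0.027 0.034 0.101; 0 20 -6.2 6.8 -0.027 0.034 0.1; 0 19.1 -8.3 7.2 -0.026 0.034 0.101; 0 17.9 -10.4 7.6 -0.027 0.034 0.1; 0 16.5 -12.3 7.9 -0.026 0.034 0.101; 0 14.8 -14.1 8.1 -0.027 0.034 0.1; 0 13.1 -15.7 8.2 -0.027 0.033 0.101
0 11.2 -17.2 8.1 -0.026 0.033 0.1; 0 9.1 -18.4 8 -0.026 0.034 0.101; 0 -15 -0 13 -0 -0 -0; 0 -15 -0 13 -0 -0 -0
```

View pics/grasp.png

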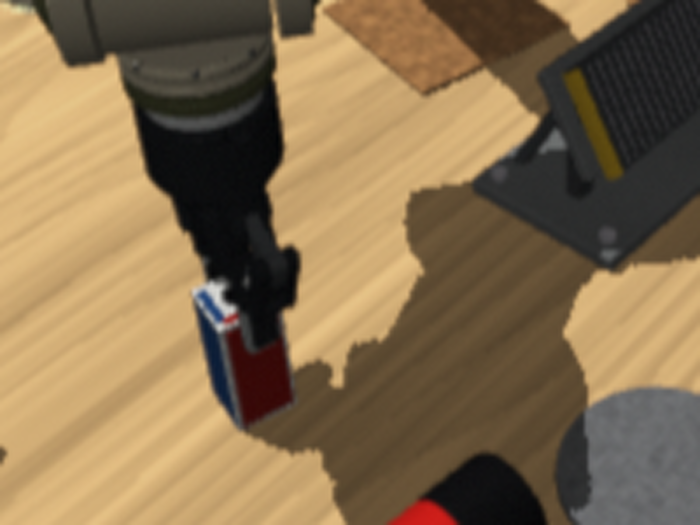

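```bash
python3 - <<'E'
from plan import *
p=env.observe()["position"]
plan(0,[((p[0],p[1],.20),None),(at_bed(-.12,.06,.062)+[0,0,.03],RB),(at_bed(-.07,.03,.062),RB)],mm=36)
E
```

```text
0 -0 0.1 -31.4 -0 0 -0; 0 -0 0.1 -31.4 -0 0 -0; 0 -0.1 0.1 -31.3 -0 0 -0; 0 -0 0.1 -31.4 -0 0 -0; 0 -0.1 0.1 -31.3 -0 0 -0; 0 17.6 6.9 2.4 -0.027 0.034 0.101; 0 18.1 5 3.2 -0.027 0.034 0.101; 0 18.4 3.1 3.9 -0.027 0.034 0.101
0 18.5 1.1 4.6 -0.027 0.034 0.101; 0 18.3 -0.9 5.2 -0.027 0.034 0.101; 0 17.9 -2.9 5.8 -0.027 0.034 0.1; 0 17.4 -4.8 6.3 -0.026 0.034 0.101; 0 16.5 -6.7 6.7 -0.027 0.034 0.1; 0 15.5 -8.5 7.1 -0.026 0.034 0.101; 0 14.4 -10.2 7.3 -0.027 0.034 0.1; 0 13 -11.8 7.5 -0.027 0.033 0.101
0 11.5 -13.3 7.6 -0.026 0.033 0.1; 0 9.8 -14.5 7.6 -0.026 0.034 0.101; 0 -15 -16.7 8.7 -0 -0 -0; 0 -15 -16.6 8.6 -0 -0 -0; 0 -15 -16.7 8.7 -0 -0 -0
```

Request:
servo_tool(
  deltas="0 0 0 -10 0 0 0; 0 0 0 -20 0 0 0; 0 0 0 -31 0 0 0; 0 0 0 -32 0 0 0; 0 0 0 -32 0 0 0; 0 0 0 -32 0 0 0; 0 17.5 7 2.5 -0.027 0.034 0.101; 0 18 5 3 -0.027 0.034 0.101",
)

```text
time_s: 5.2
position: [0.5521, -0.2423, 0.1964]
tool_rot: [[0.456, 0.886, 0.079], [0.887, -0.46, 0.042], [0.074, 0.051, -0.996]]
ft_force: [-0.4, 0.6, -6.0]
grip_width: 0.0387
gripper_force: 91.3
```

Request:
servo_tool(
  deltas="0 18.5 3 4 -0.027 0.034 0.101; 0 18.5 1 4.5 -0.027 0.034 0.101; 0 18.5 -1 5 -0.027 0.034 0.101; 0 18 -3 6 -0.027 0.034 0.1; 0 17.5 -5 6.5 -0.026 0.034 0.101; 0 16.5 -6.5 6.5 -0.027 0.034 0.1; 0 15.5 -8.5 7 -0.026 0.034 0.101; 0 14.5 -10 7.5 -0.027 0.034 0.1",
)

```text
time_s: 5.87
position: [0.6421, -0.1198, 0.1745]
tool_rot: [[0.879, 0.257, 0.4], [0.26, -0.964, 0.049], [0.399, 0.061, -0.915]]
ft_force: [0.1, 0.1, -4.3]
grip_width: 0.0386
gripper_force: 91.4
```

Request:
servo_tool(
  deltas="0 13 -12 7.5 -0.027 0.033 0.101; 0 11.5 -13.5 7.5 -0.026 0.033 0.1; 0 10 -14.5 7.5 -0.026 0.034 0.101; 0 0 0 0 0 0 0; 0 0 0 0 0 0 0",
)

```text
time_s: 6.28
position: [0.6756, -0.0733, 0.1668]
tool_rot: [[0.868, -0.036, 0.495], [-0.033, -0.999, -0.016], [0.495, -0.003, -0.869]]
ft_force: [0.2, -0.5, -4.1]
grip_width: 0.0386
gripper_force: 91.9
```

```bash
python3 - <<'E'
from plan import *
st();p=shot("scene");save(p,"bed1.png",(200,110,420,260),3.5)
plan(0,[(at_bed(-.07,.03,.062),RB)],mm=20)
E
```

```text
t 6.28 p [ 0.6756 -0.0733  0.1668] F [ 0.21 -0.52 -4.09] Fn -1.84 grip 0.0386 91.9
0 -10.7 -12.1 6.5 -0.001 0.001 0; 0 -10.8 -12.1 6.5 -0.001 0.001 0; 0 -10.8 -12.2 6.4 -0.001 0.001 0.001; 0 -10.7 -12.1 6.4 -0 0.002 0
```

View pics/bed1.png

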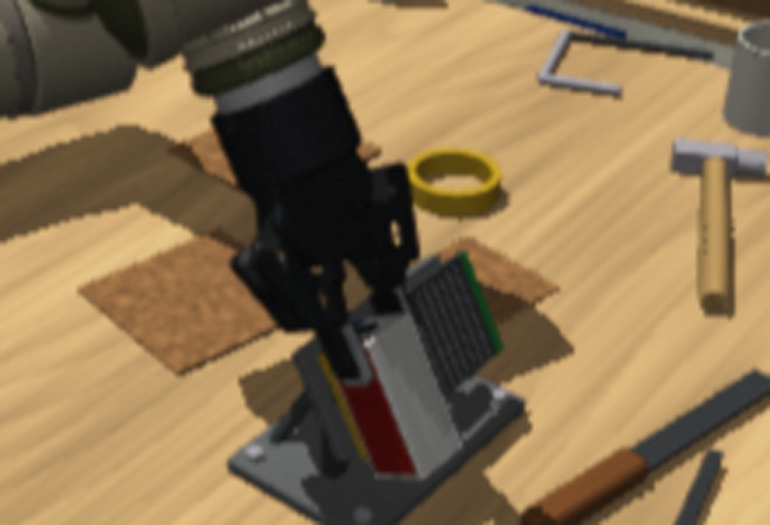

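Request:
servo_tool(
  deltas="0 -10.5 -12 6.5 -0.001 0.001 0; 0 -11 -12 6.5 -0.001 0.001 0; 0 -11 -12 6.5 -0.001 0.001 0; 0 -10.5 -12 6.5 0 0.002 0; 0 0 0 0 0 0 0; 0 0 0 0 0 0 0",
)

```text
time_s: 6.83
position: [0.6538, -0.0262, 0.1235]
tool_rot: [[0.865, -0.04, 0.5], [-0.035, -0.999, -0.021], [0.501, 0.001, -0.866]]
ft_force: [-0.2, -0.2, -3.0]
grip_width: 0.0386
gripper_force: 92.0
```

Request:
servo_tool(
  deltas="0 -3 0 0 0 0 0; 0 -3 0 0 0 0 0; 0 -3 0 0 0 0 0; 0 0 0 0 0 0 0; 0 0 0 0 0 0 0",
)

```text
time_s: 7.25
position: [0.6462, -0.0257, 0.1191]
tool_rot: [[0.864, -0.041, 0.501], [-0.036, -0.999, -0.021], [0.502, 0.0, -0.865]]
ft_force: [-0.1, -0.1, -4.4]
grip_width: 0.0383
gripper_force: 92.0
```

```bash
cat >> plan.py <<'E'
def rel():
    o=env.observe();d=np.array(o["position"])-BED;M=np.array(o["tool_rot"])
    print("bed xyz mm",np.round([d@bx*1e3,d@by*1e3,d@bz*1e3],2),"tilt err deg",np.round(np.degrees(R.from_matrix(RB.T@M).as_rotvec()),2),"torque",np.round(o["wrist_torque"],2))
E
python3 - <<'E'
from plan import *
st();rel()
E
```

```text
t 7.25 p [ 0.6462 -0.0257  0.1191] F [-0.05 -0.08 -4.4 ] Fn -2.24 grip 0.0383 92.0
bed xyz mm [  2.09 -71.05  41.79] tilt err deg [-0.06  0.12  0.09] torque [-0.    0.63  0.01]
```

Request:
servo_tool(
  deltas="0 -1.5 0 0 0 0 0; 0 -1 0 0 0 0 0; 0 0 0 0 0 0 0",
)

```text
time_s: 7.5
position: [0.6439, -0.0252, 0.1175]
tool_rot: [[0.864, -0.041, 0.501], [-0.035, -0.999, -0.021], [0.501, 0.0, -0.865]]
ft_force: [0.0, -0.3, -4.8]
grip_width: 0.0388
gripper_force: 92.0
```

Request:
servo_tool(
  deltas="0 -1.5 0 0 0 0 0; 0 -1 0 0 0 0 0; 0 0 0 0 0 0 0",
)

```text
time_s: 7.75
position: [0.6417, -0.0251, 0.1162]
tool_rot: [[0.865, -0.041, 0.501], [-0.035, -0.999, -0.021], [0.501, 0.0, -0.865]]
ft_force: [-0.3, 1.0, -5.6]
grip_width: 0.0384
gripper_force: 92.0
```

Request:
servo_tool(
  deltas="0 -1.5 0 0 0 0 0; 0 -1 0 0 0 0 0; 0 0 0 0 0 0 0",
)

```text
time_s: 8.0
position: [0.6395, -0.025, 0.115]
tool_rot: [[0.864, -0.041, 0.501], [-0.036, -0.999, -0.021], [0.501, 0.0, -0.865]]
ft_force: [-0.4, 0.6, -3.9]
grip_width: 0.0383
gripper_force: 92.0
```

Request:
servo_tool(
  deltas="0 -1 0 0 0 0 0; 0 -1 0 0 0 0 0; 0 0 0 0 0 0 0",
)

```text
time_s: 8.25
position: [0.6378, -0.0249, 0.114]
tool_rot: [[0.864, -0.041, 0.501], [-0.036, -0.999, -0.021], [0.501, 0.0, -0.865]]
ft_force: [-0.5, 0.1, -4.5]
grip_width: 0.0384
gripper_force: 92.0
```

So ~7 mm; still free. Continue.

Request:
servo_tool(
  deltas="0 -1 0 0 0 0 0; 0 -1 0 0 0 0 0; 0 0 0 0 0 0 0",
)

```text
time_s: 8.5
position: [0.6361, -0.0249, 0.113]
tool_rot: [[0.864, -0.041, 0.501], [-0.036, -0.999, -0.021], [0.501, 0.0, -0.865]]
ft_force: [-0.2, -0.5, -3.9]
grip_width: 0.0384
gripper_force: 92.0
```

Request:
servo_tool(
  deltas="0 -1 0 0 0 0 0; 0 -1 0 0 0 0 0; 0 0 0 0 0 0 0",
)

```text
time_s: 8.75
position: [0.6343, -0.0248, 0.112]
tool_rot: [[0.864, -0.041, 0.501], [-0.036, -0.999, -0.021], [0.501, 0.0, -0.865]]
ft_force: [0.6, -0.4, -4.5]
grip_width: 0.0387
gripper_force: 92.0
```

Request:
servo_tool(
  deltas="0 -1 0 0 0 0 0; 0 -1 0 0 0 0 0; 0 0 0 0 0 0 0",
)

```text
time_s: 9.0
position: [0.6326, -0.0247, 0.111]
tool_rot: [[0.864, -0.041, 0.501], [-0.035, -0.999, -0.021], [0.501, 0.0, -0.865]]
ft_force: [-1.0, 0.2, -4.4]
grip_width: 0.0388
gripper_force: 92.0
```

Request:
servo_tool(
  deltas="0 -1 0 0 0 0 0; 0 -1 0 0 0 0 0; 0 0 0 0 0 0 0",
)

```text
time_s: 9.25
position: [0.6309, -0.0246, 0.11]
tool_rot: [[0.864, -0.041, 0.501], [-0.036, -0.999, -0.021], [0.501, 0.0, -0.865]]
ft_force: [-0.1, 1.0, -4.8]
grip_width: 0.0383
gripper_force: 92.0
```

```bash
python3 - <<'E'
from plan import *
st();rel()
E
```

```text
t 9.25 p [ 0.6309 -0.0246  0.11  ] F [-0.11  0.95 -4.77] Fn -2.51 grip 0.0383 92.0
bed xyz mm [  2.32 -70.63  23.94] tilt err deg [-0.05  0.09  0.07] torque [0.03 0.65 0.02]
```

Request:
servo_tool(
  deltas="0 -1 0 0 0 0 0; 0 -1 0 0 0 0 0; 0 0 0 0 0 0 0",
)

```text
time_s: 9.5
position: [0.6298, -0.0247, 0.1095]
tool_rot: [[0.864, -0.041, 0.502], [-0.036, -0.999, -0.021], [0.503, 0.0, -0.864]]
ft_force: [3.2, 1.3, -4.1]
grip_width: 0.0384
gripper_force: 91.9
```

Request:
servo_tool(
  deltas="0 -1 0 0 0 0 0; 0 0 0 0 0 0 0; 0 0 0 0 0 0 0",
)

```text
time_s: 9.75
position: [0.629, -0.0247, 0.1091]
tool_rot: [[0.864, -0.041, 0.503], [-0.035, -0.999, -0.021], [0.503, 0.0, -0.864]]
ft_force: [5.7, 1.1, -2.9]
grip_width: 0.0389
gripper_force: 91.9
```

```bash
python3 - <<'E'
from plan import *
st();rel();p=shot("scene");save(p,"bed2.png",(230,130,370,250),5)
E
```

```text
t 9.75 p [ 0.629  -0.0247  0.1091] F [ 5.69  1.1  -2.89] Fn 3.44 grip 0.0389 91.9
bed xyz mm [  2.16 -70.76  21.9 ] tilt err deg [-0.07  0.19  0.07] torque [ 0.21 -0.1   0.16]
```

View pics/bed2.png

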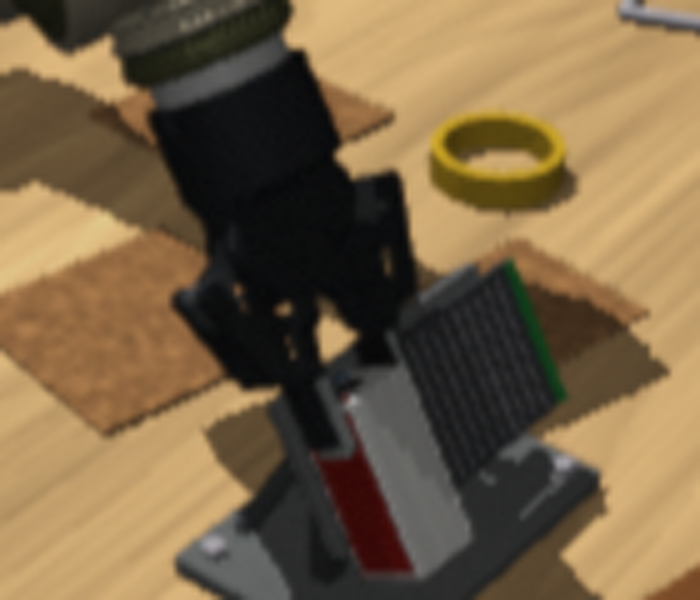

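Request:
servo_tool(
  deltas="0 -1 0 0 0 0 0; 0 -0.7 0 0 0 0 0; 0 0 0 0 0 0 0; 0 0 0 0 0 0 0",
)

```text
time_s: 10.13
position: [0.6279, -0.0247, 0.1085]
tool_rot: [[0.863, -0.041, 0.503], [-0.036, -0.999, -0.021], [0.504, 0.0, -0.864]]
ft_force: [6.2, 2.7, -3.5]
grip_width: 0.0378
gripper_force: 91.8
```

```bash
python3 - <<'E'
from plan import *
st();rel()
E
```

```text
t 10.13 p [ 0.6279 -0.0247  0.1085] F [ 6.2   2.71 -3.53] Fn 3.5 grip 0.0378 91.8
bed xyz mm [  2.1  -70.77  20.66] tilt err deg [-0.07  0.25  0.07] torque [ 0.22 -0.44  0.1 ]
```

Request:
servo_tool(
  deltas="0 -1 0 0 0 0 0; 0 -0.5 0 0 0 0 0; 0 0 0 0 0 0 0",
)

```text
time_s: 10.38
position: [0.627, -0.0247, 0.1081]
tool_rot: [[0.863, -0.042, 0.504], [-0.036, -0.999, -0.021], [0.505, 0.0, -0.863]]
ft_force: [9.0, 2.3, -2.9]
grip_width: 0.0384
gripper_force: 91.6
```

```bash
python3 - <<'E'
from plan import *
st();rel()
for i in range(4): env.get_image("top");st()
E
```

```text
t 10.38 p [ 0.627  -0.0247  0.1081] F [ 8.96  2.29 -2.85] Fn 6.25 grip 0.0384 91.6
bed xyz mm [  2.05 -70.79  19.68] tilt err deg [-0.08  0.32  0.08] torque [ 0.41 -0.76  0.16]
t 10.43 p [ 0.6271 -0.0246  0.1081] F [ 9.17  2.88 -3.31] Fn 6.18 grip 0.0385 91.6
t 10.48 p [ 0.6271 -0.0246  0.1081] F [ 8.36  2.37 -2.93] Fn 5.69 grip 0.0384 91.6
t 10.53 p [ 0.6271 -0.0246  0.1081] F [ 9.34  2.07 -2.74] Fn 6.64 grip 0.0382 91.6
t 10.58 p [ 0.6271 -0.0246  0.1081] F [ 7.8   3.37 -2.76] Fn 5.25 grip 0.0387 91.6
```

Request:
servo_tool(
  deltas="0 -0.4 0 0 0 -0.003 0; 0 0 -2 0 0 0 0; 0 0 -4 0 0 0 0; 0 0 -4 0 0 0 0; 0 0 -4 0 0 0 0; 0 0 -4 0 0 0 0",
)

```text
time_s: 11.08
position: [0.628, -0.0077, 0.1086]
tool_rot: [[0.863, -0.042, 0.503], [-0.035, -0.999, -0.023], [0.504, 0.003, -0.864]]
ft_force: [5.7, -4.6, -1.0]
grip_width: 0.0383
gripper_force: 92.0
```

```bash
python3 - <<'E'
from plan import *
st();rel()
for i in range(2): env.get_image("top");st()
E
```

```text
t 11.08 p [ 0.628  -0.0077  0.1086] F [ 5.73 -4.55 -0.95] Fn 4.64 grip 0.0383 92.0
bed xyz mm [  1.75 -53.81  20.13] tilt err deg [-0.19  0.25  0.03] torque [-0.77 -0.54 -0.16]
t 11.13 p [ 0.6279 -0.007   0.1085] F [ 6.11 -2.23 -1.18] Fn 4.77 grip 0.0387 92.1
t 11.18 p [ 0.6279 -0.0071  0.1085] F [ 6.9  -0.83 -0.14] Fn 5.93 grip 0.0382 91.9
```

Request:
servo_tool(
  deltas="0 -0.4 -4 0 0 0 0; 0 -0.2 -4 0 0 0 0; 0 0 -4 0 0 0 0; 0 -0.1 -4 0 0 0 0; 0 0 -4 0 0 0 0; 0 -0.1 -4 0 0 0 0",
)

```text
time_s: 11.68
position: [0.6286, 0.0163, 0.1084]
tool_rot: [[0.863, -0.042, 0.504], [-0.035, -0.999, -0.023], [0.504, 0.003, -0.863]]
ft_force: [7.0, -4.9, 1.4]
grip_width: 0.0383
gripper_force: 92.1
```

```bash
python3 - <<'E'
from plan import *
st();rel()
for i in range(2): env.get_image("top");st()
E
```

```text
t 11.68 p [0.6286 0.0163 0.1084] F [ 6.95 -4.89  1.38] Fn 6.88 grip 0.0383 92.1
bed xyz mm [  1.7  -29.81  19.76] tilt err deg [-0.19  0.29  0.02] torque [-0.87 -0.66 -0.17]
t 11.73 p [0.6285 0.0169 0.1084] F [ 6.46 -3.75  0.53] Fn 5.99 grip 0.0382 92.2
t 11.78 p [0.6285 0.0169 0.1083] F [ 7.8  -0.49  0.25] Fn 6.89 grip 0.0386 91.9
```

Request:
servo_tool(
  deltas="0 0 -4 0 0 0 0; 0 -0.1 -5 0 0 0 0; 0 0 -5 0 0 0 0; 0 0 -5 0 0 0 0; 0 -0.1 -5 0 0 0 0; 0 0 -5 0 0 0 0; 0 0 -5 0 0 0 0; 0 0 -5 0 0 0 0",
)

```text
time_s: 12.45
position: [0.6301, 0.0554, 0.1083]
tool_rot: [[0.863, -0.041, 0.504], [-0.035, -0.999, -0.023], [0.505, 0.002, -0.863]]
ft_force: [7.3, -4.9, 0.8]
grip_width: 0.038
gripper_force: 92.1
```

```bash
python3 - <<'E'
from plan import *
st();rel()
for i in range(2): env.get_image("top");st()
E
```

```text
t 12.45 p [0.6301 0.0554 0.1083] F [ 7.34 -4.92  0.84] Fn 6.94 grip 0.038 92.1
bed xyz mm [ 1.76  9.32 19.69] tilt err deg [-0.16  0.3   0.03] torque [-0.9  -0.75 -0.13]
t 12.5 p [0.63   0.0562 0.1083] F [ 7.52 -2.15  0.36] Fn 6.76 grip 0.0383 92.1
t 12.55 p [0.63   0.0562 0.1083] F [8.42 0.19 0.04] Fn 7.3 grip 0.0383 92.0
```

Request:
servo_tool(
  deltas="0 0 -4 0 0 0 0; 0 0 -5 0 0 0 0; 0 0 -5 0 0 0 0; 0 0 -5 0 0 0 0; 0 0 -5 0 0 0 0; 0 0 -5 0 0 0 0; 0 0 -5 0 0 0 0; 0 0 0 0 0 0 0",
)

```text
time_s: 13.22
position: [0.6314, 0.0902, 0.1082]
tool_rot: [[0.863, -0.041, 0.504], [-0.034, -0.999, -0.022], [0.504, 0.001, -0.864]]
ft_force: [7.4, -0.6, 0.0]
grip_width: 0.0384
gripper_force: 92.0
```

```bash
python3 - <<'E'
from plan import *
st();rel()
for i in range(2): env.get_image("top");st()
E
```

```text
t 13.22 p [0.6314 0.0902 0.1082] F [ 7.43 -0.64  0.  ] Fn 6.45 grip 0.0384 92.0
bed xyz mm [ 1.8  44.16 19.58] tilt err deg [-0.1   0.29  0.02] torque [-0.04 -0.79  0.16]
t 13.27 p [0.6314 0.0902 0.1082] F [6.81 0.72 0.15] Fn 5.94 grip 0.0387 92.0
t 13.32 p [0.6314 0.0902 0.1083] F [7.88 0.13 0.07] Fn 6.85 grip 0.0383 92.0
```

Request:
servo_tool(
  deltas="0 0 -4 0 0 0 0; 0 -0.1 -5 0 0 0 0; 0 0 -5 0 0 0 0; 0 0 -5 0 0 0 0; 0 0 -5 0 0 0 0; 0 0 -4 0 0 0 0; 0 0 0 0 0 0 0",
)

```text
time_s: 13.9
position: [0.6325, 0.1182, 0.1082]
tool_rot: [[0.863, -0.041, 0.504], [-0.035, -0.999, -0.021], [0.504, 0.001, -0.864]]
ft_force: [7.9, -0.5, 0.4]
grip_width: 0.0381
gripper_force: 92.0
```

```bash
python3 - <<'E'
from plan import *
st();rel()
p=at_bed(.072,.045,.062)
plan(0,[(p,RB),(p+[0,0,.05],RB),((.58,-.17,.20),down(0)),((.55,-.20,.12),down(-2))],mm=34)
E
```

```text
t 13.9 p [0.6325 0.1182 0.1082] F [ 7.94 -0.54  0.4 ] Fn 7.09 grip 0.0381 92.0
bed xyz mm [ 1.83 72.17 19.51] tilt err deg [-0.08  0.28  0.02] torque [-0.12 -0.8   0.08]
0 22.7 0.1 0 0.001 -0.002 -0; 0 22.8 0.1 0 0 -0.003 -0; 0 12.5 -0 -21.6 0 0 -0; 0 12.5 -0 -21.7 0 0 -0; 0 -6.7 32.2 -6.3 0.001 -0.058 -0.004; 0 -7.1 32.2 -5.9 0.001 -0.058 -0.004; 0 -7.6 32.1 -5.5 0.001 -0.058 -0.004; 0 -8 32.1 -5.1 0.001 -0.058 -0.005
0 -8.5 32.1 -4.6 0.001 -0.058 -0.004; 0 -8.9 32 -4.2 0.001 -0.058 -0.005; 0 -9.3 32 -3.7 0.001 -0.058 -0.004; 0 -9.6 31.9 -3.1 0.002 -0.059 -0.005; 0 -9.9 31.9 -2.6 0.001 -0.058 -0.004; 0 -10 10 26.7 0 -0 0.011; 0 -9.9 10.1 26.6 0 -0 0.012; 0 -9.7 10.2 26.7 0 -0 0.011
```

```bash
python3 - <<'E'
from plan import *
p=at_bed(.072,.045,.062)
plan(0,[(p,RB),(p+[0,0,.08],RB),((.57,-.13,.23),down(-2)),((.55,-.20,.10),down(-2))],mm=36)
E
```

```text
0 22.7 0.1 0 0.001 -0.002 -0; 0 22.8 0.1 0 0 -0.003 -0; 0 13.3 -0 -23.1 0 0 -0; 0 13.3 -0 -23.1 0 0 -0; 0 13.4 -0 -23 0 0 -0; 0 -8.8 31.3 -7.8 0 -0.065 -0.001; 0 -9.3 31.3 -7.2 0 -0.066 -0.001; 0 -9.7 31.3 -6.6 0 -0.065 -0.001
0 -10.2 31.3 -5.9 0 -0.066 -0; 0 -10.6 31.2 -5.2 0 -0.065 -0.001; 0 -10.9 31.2 -4.6 0.001 -0.066 -0; 0 -11.2 31.3 -3.8 0 -0.065 -0.001; 0 -11.4 31.2 -3.1 0.001 -0.066 -0; 0 -3.5 14.1 26 -0 0 -0; 0 -3.5 14.2 26 -0 0 -0; 0 -3.5 14.1 26 -0 0 -0
0 -3.5 14.2 26 -0 0 -0; 0 -3.5 14.1 25.9 -0 0 -0
```

Request:
servo_tool(
  deltas="0 10 0 0 0 0 0; 0 18 0 0 0 -0.002 0; 0 18 0 0 0 -0.003 0; 0 13 0 -23 0 0 0; 0 13 0 -23 0 0 0; 0 14 0 -23 0 0 0; 0 -9 31.5 -8 0 -0.065 -0.001; 0 -9 31.5 -7 0 -0.066 -0.001",
)

```text
time_s: 14.57
position: [0.6439, 0.0555, 0.2148]
tool_rot: [[0.927, -0.036, 0.374], [-0.033, -0.999, -0.014], [0.375, 0.001, -0.927]]
ft_force: [0.5, 0.3, -4.4]
grip_width: 0.038
gripper_force: 92.3
```

Request:
servo_tool(
  deltas="0 -10 31.5 -6.5 0 -0.065 -0.001; 0 -10 31 -6 0 -0.066 0; 0 -10.5 31 -5 0 -0.065 -0.001; 0 -11 31 -4.5 0 -0.066 0; 0 -11 31 -4 0 -0.065 -0.001; 0 -11.5 31 -3 0 -0.066 0; 0 -3.5 14 26 0 0 0; 0 -3.5 14 26 0 0 0",
)

```text
time_s: 15.23
position: [0.5606, -0.1587, 0.1762]
tool_rot: [[0.999, -0.038, -0.005], [-0.038, -0.999, -0.003], [-0.005, 0.003, -1.0]]
ft_force: [0.1, 0.3, -5.5]
grip_width: 0.0383
gripper_force: 92.4
```

Request:
servo_tool(
  deltas="0 -3.5 14 26 0 0 0; 0 -3.5 14 26 0 0 0; 0 -3.5 14 20 0 0 0; 0 0 0 0 0 0 0; 0 0 0 0 0 0 0; 0 0 0 0 0 0 0",
)

```text
time_s: 15.73
position: [0.5486, -0.1982, 0.1054]
tool_rot: [[0.999, -0.036, -0.006], [-0.036, -0.999, -0.002], [-0.005, 0.002, -1.0]]
ft_force: [-0.2, 0.0, -5.2]
grip_width: 0.0383
gripper_force: 92.4
```

```bash
python3 - <<'E'
from plan import *
st();print(np.round(env.observe()["tool_rot"],4))
p=env.observe()["position"]
plan(0,[((p[0],p[1],.0500),down(-2))],mm=18)
E
```

```text
t 15.73 p [ 0.5486 -0.1982  0.1054] F [-0.2   0.04 -5.17] Fn -2.76 grip 0.0383 92.4
[[ 0.9993 -0.0363 -0.0055]
 [-0.0363 -0.9993 -0.0018]
 [-0.0054  0.002  -1.    ]]
0 0.1 -0 13.8 0 0.001 -0; 0 0.1 -0 13.9 0.001 0.001 -0; 0 0 -0 13.8 0 0.002 -0.001; 0 0 -0.1 13.9 0.001 0.001 -0
```

Request:
servo_tool(
  deltas="0 0 0 14 0 0.002 0; 0 0 0 14 0.001 0.002 0; 0 0 0 14 0 0.001 0; 0 0 0 10 0.001 0.001 0; 0 0 0 4 0 0 0; 0 0 0 0 0 0 0; 0 0 0 0 0 0 0",
)

```text
time_s: 16.32
position: [0.5486, -0.1985, 0.0494]
tool_rot: [[0.999, -0.036, 0.001], [-0.036, -0.999, -0.0], [0.001, 0.0, -1.0]]
ft_force: [-0.3, 0.1, -4.6]
grip_width: 0.0386
gripper_force: 92.5
```

Request:
servo_tool(
  deltas="0 0 0 1 0 0 0; 0 0 0 1 0 0 0; 0 0 0 0 0 0 0",
)

```text
time_s: 16.57
position: [0.5482, -0.1985, 0.0469]
tool_rot: [[0.999, -0.036, 0.0], [-0.036, -0.999, -0.0], [0.0, -0.0, -1.0]]
ft_force: [0.3, 0.4, -5.2]
grip_width: 0.0387
gripper_force: 92.5
```

Request:
servo_tool(
  deltas="0 0 0 1 0 0 0; 0 0 0 0 0 0 0; 0 0 0 0 0 0 0",
)

```text
time_s: 16.82
position: [0.548, -0.1985, 0.0456]
tool_rot: [[0.999, -0.036, -0.0], [-0.036, -0.999, 0.0], [-0.0, -0.0, -1.0]]
ft_force: [0.1, 1.0, -4.3]
grip_width: 0.0383
gripper_force: 92.5
```

Request:
servo_tool(
  deltas="0 0 0 1 0 0 0; 0 0 0 0 0 0 0; 0 0 0 0 0 0 0",
)

```text
time_s: 17.07
position: [0.548, -0.1985, 0.0445]
tool_rot: [[0.999, -0.036, -0.001], [-0.036, -0.999, 0.0], [-0.001, -0.0, -1.0]]
ft_force: [0.0, -0.1, -4.0]
grip_width: 0.0385
gripper_force: 92.5
```

Request:
servo_tool(
  deltas="0 0 0 1 0 0 0; 0 0 0 0 0 0 0; 0 0 0 0 0 0 0",
)

```text
time_s: 17.32
position: [0.548, -0.1985, 0.0435]
tool_rot: [[0.999, -0.036, -0.001], [-0.036, -0.999, 0.0], [-0.001, -0.0, -1.0]]
ft_force: [-0.7, 0.4, -4.5]
grip_width: 0.0386
gripper_force: 92.5
```

Request:
servo_tool(
  deltas="0 0 0 1 0 0 0; 0 0 0 0 0 0 0; 0 0 0 0 0 0 0",
)

```text
time_s: 17.57
position: [0.5482, -0.1986, 0.0432]
tool_rot: [[0.999, -0.036, 0.0], [-0.036, -0.999, -0.0], [0.0, 0.0, -1.0]]
ft_force: [-2.2, 1.4, 3.0]
grip_width: 0.0385
gripper_force: 93.1
```

Request:
servo_tool(
  deltas="1 0 0 0 0 0 0; 1 0 0 0 0 0 0; 1 0 0 0 0 0 0; 1 0 0 0 0 0 0; 1 0 0 -10 0 0 0; 1 0 0 -30 0 0 0; 1 0 0 -35 0 0 0; 1 0 0 -35 0 0 0",
)

```text
time_s: 18.23
position: [0.5478, -0.1983, 0.1544]
tool_rot: [[0.999, -0.036, -0.001], [-0.036, -0.999, 0.001], [-0.001, -0.001, -1.0]]
ft_force: [1.7, -0.2, 0.0]
grip_width: 0.0853
gripper_force: 0.0
```

Request:
servo_tool(
  deltas="1 -20 0 0 0 0 -0.12; 1 -20 0 0 0 0 -0.12; 1 -20 0 0 0 0 -0.12; 1 0 0 0 0 0 -0.12; 1 0 0 0 0 0 -0.12; 1 0 0 0 0 0 -0.12; 1 0 0 0 0 0 -0.12; 1 0 0 0 0 0 -0.12",
)

```text
time_s: 18.9
position: [0.4886, -0.2036, 0.1534]
tool_rot: [[0.598, 0.801, 0.0], [0.801, -0.598, -0.0], [0.0, 0.0, -1.0]]
ft_force: [0.1, -0.3, -0.5]
grip_width: 0.0853
gripper_force: 0.0
```

Request:
servo_tool(
  deltas="1 0 0 0 0 0 -0.12; 1 0 0 0 0 0 -0.12; 1 0 0 0 0 0 -0.12; 1 0 0 0 0 0 -0.12; 1 0 0 0 0 0 -0.12; 1 0 0 0 0 0 0; 1 0 0 0 0 0 0",
)

```text
time_s: 19.48
position: [0.4886, -0.2035, 0.1531]
tool_rot: [[0.051, 0.999, 0.0], [0.999, -0.051, -0.0], [-0.0, 0.0, -1.0]]
ft_force: [-0.3, 0.4, 0.1]
grip_width: 0.0856
gripper_force: 0.0
```

```bash
cat > m3.py <<'E'
from plan import *
exec(open("m.py").read().split("t=shot")[0].split("suppress=True)")[1])
np.set_printoptions(precision=4,suppress=True)
st();print(np.round(env.observe()["tool_rot"],3))
for n in("top","scene"):
    p=shot(n);C=cloud(p)
    m=(np.linalg.norm(C[...,:2]-[.543,-.2],axis=-1)<.045)&(C[...,2]>.083)&(C[...,2]<.096)
    P=C[m];print(n,len(P),P.mean(0),cv2.minAreaRect((P[:,:2]*1000).astype(np.float32)))
    save(p,n+"2.png",(int(proj(p,[.54,-.2,.09])[0])-60,int(proj(p,[.54,-.2,.09])[1])-50,int(proj(p,[.54,-.2,.09])[0])+60,int(proj(p,[.54,-.2,.09])[1])+50),3)
E
python3 m3.py; python3 -c "
import cv2,numpy as np
cv2.imwrite('pics/j.png',np.hstack([cv2.imread('pics/top2.png'),cv2.imread('pics/scene2.png')]))"
```

```text
t 19.48 p [ 0.4886 -0.2035  0.1531] F [-0.32  0.44  0.1 ] Fn -0.24 grip 0.0856 0.0
[[ 0.051  0.999  0.   ]
 [ 0.999 -0.051 -0.   ]
 [-0.     0.    -1.   ]]
top 206 [ 0.5465 -0.1986  0.0906] ((545.2892456054688, -200.466064453125), (39.97503662109375, 40.4942626953125), 84.83415985107422)
scene 291 [ 0.5486 -0.2038  0.0891] ((547.3193969726562, -201.83834838867188), (41.142250061035156, 42.047096252441406), 88.1180191040039)
```

View pics/j.png

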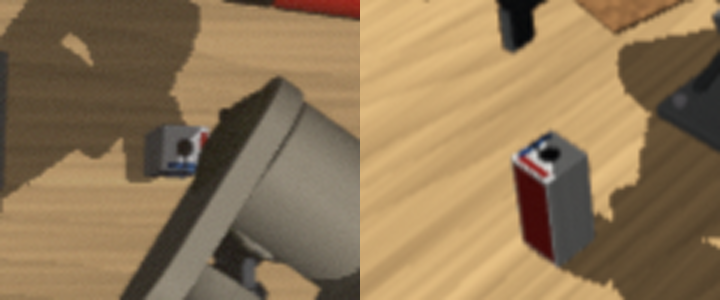

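```bash
python3 - <<'E'
from plan import *
plan(1,[((.545,-.199,.15),down(88)),((.545,-.199,.0432),down(88))],mm=24)
E
```

```text
1 2.4 18.7 1 -0 -0 -0.005; 1 2.4 18.7 0.9 -0 -0 -0.005; 1 2.3 18.8 1 -0 -0 -0.006; 1 -0 -0 21.4 -0 -0 0; 1 -0 -0 21.3 -0 -0 0; 1 -0 -0 21.4 -0 -0 0; 1 -0 -0 21.3 -0 -0 0; 1 -0 -0 21.4 -0 -0 0
```

Request:
servo_tool(
  deltas="1 2.5 19 1 0 0 -0.005; 1 2.5 19 1 0 0 -0.005; 1 2 18.5 1 0 0 -0.006; 1 0 0 0 0 0 0; 1 0 0 0 0 0 0; 1 0 0 0 0 0 0",
)

```text
time_s: 20.08
position: [0.5448, -0.1988, 0.1495]
tool_rot: [[0.032, 0.999, -0.001], [0.999, -0.032, 0.001], [0.001, -0.001, -1.0]]
ft_force: [-0.2, 0.1, 0.0]
grip_width: 0.0853
gripper_force: 0.0
```

```bash
python3 - <<'E'
from plan import *
st();print(np.round(env.observe()["tool_rot"],3))
plan(1,[((.545,-.199,.0432),down(88))],mm=22)
E
```

```text
t 20.08 p [ 0.5448 -0.1988  0.1495] F [-0.19  0.13  0.01] Fn -0.17 grip 0.0853 0.0
[[ 0.032  0.999 -0.001]
 [ 0.999 -0.032  0.001]
 [ 0.001 -0.001 -1.   ]]
1 -0 0.1 21.3 -0 -0 0; 1 -0.1 0.1 21.2 -0 -0 0.001; 1 -0 0.1 21.3 -0 -0 0; 1 -0.1 0 21.2 -0.001 -0 0.001; 1 -0 0 21.3 -0 -0.001 0
```

Request:
servo_tool(
  deltas="1 0 0 21 0 0 0; 1 0 0 21 0 0 0; 1 0 0 21 0 0 0.001; 1 0 0 21 0 0 0.001; 1 0 0 21.5 0 0 0; 1 0 0 0 0 0 0; 1 0 0 0 0 0 0",
)

```text
time_s: 20.67
position: [0.5446, -0.1989, 0.0441]
tool_rot: [[0.034, 0.999, -0.002], [0.999, -0.034, 0.001], [0.001, -0.002, -1.0]]
ft_force: [0.7, -0.1, 0.7]
grip_width: 0.0851
gripper_force: 0.0
```

Request:
servo_tool(
  deltas="0 0 0 0 0 0 0; 0 0 0 0 0 0 0; 0 0 0 0 0 0 0; 0 0 0 0 0 0 0; 0 0 0 0 0 0 0; 0 0 0 0 0 0 0; 0 0 0 0 0 0 0; 0 0 0 0 0 0 0",
  newtons=90,
)

```text
time_s: 21.33
position: [0.5457, -0.1993, 0.0455]
tool_rot: [[0.033, 0.999, 0.001], [0.999, -0.033, -0.001], [-0.001, 0.002, -1.0]]
ft_force: [-1.4, -0.6, 6.9]
grip_width: 0.0382
gripper_force: 92.0
```

```bash
python3 - <<'E'
from plan import *
st()
p=env.observe()["position"]
plan(0,[((p[0],p[1],.17),None),(at_bed(-.12,.06,.062)+[0,0,.03],RB),(at_bed(-.07,.025,.062),RB)],mm=36)
E
```

```text
t 21.33 p [ 0.5457 -0.1993  0.0455] F [-1.42 -0.57  6.87] Fn 2.22 grip 0.0382 92.0
0 -0 0 -31.1 -0 -0 -0; 0 -0 0.1 -31.1 -0 -0 -0; 0 -0.1 0 -31.2 -0 -0 -0; 0 -0 0.1 -31.1 -0 -0 -0; 0 8.5 8.5 0.1 -0.027 0.027 0.103; 0 9.3 7.5 0.6 -0.027 0.027 0.103; 0 10 6.5 1 -0.027 0.027 0.102; 0 10.6 5.4 1.4 -0.027 0.027 0.103
0 11.1 4.3 1.9 -0.027 0.027 0.102; 0 11.4 3.1 2.3 -0.027 0.027 0.103; 0 11.6 1.8 2.7 -0.027 0.028 0.102; 0 11.6 0.6 3 -0.027 0.028 0.103; 0 11.5 -0.7 3.3 -0.028 0.028 0.102; 0 11.3 -2 3.6 -0.027 0.027 0.103; 0 10.9 -3.2 3.9 -0.028 0.028 0.102; 0 10.4 -4.4 4 -0.027 0.027 0.103
0 9.8 -5.6 4.2 -0.028 0.027 0.102; 0 9.1 -6.6 4.3 -0.027 0.028 0.103; 0 8.3 -7.7 4.3 -0.028 0.027 0.102; 0 -16.7 -16.7 8.6 0 0 0; 0 -16.7 -16.7 8.7 0 0 0; 0 -16.6 -16.6 8.6 0 0 0
```

Request:
servo_tool(
  deltas="0 0 0 -10 0 0 0; 0 0 0 -20 0 0 0; 0 0 0 -31 0 0 0; 0 0 0 -32 0 0 0; 0 0 0 -32 0 0 0; 0 8.5 8.5 0 -0.027 0.027 0.103; 0 9.5 7.5 0.5 -0.027 0.027 0.103; 0 10 6.5 1 -0.027 0.027 0.102",
)

```text
time_s: 22.0
position: [0.5716, -0.1736, 0.1697]
tool_rot: [[0.335, 0.937, 0.095], [0.937, -0.342, 0.065], [0.094, 0.067, -0.993]]
ft_force: [-0.9, 1.1, -5.2]
grip_width: 0.0383
gripper_force: 91.3
```

Request:
servo_tool(
  deltas="0 10.5 5.5 1.5 -0.027 0.027 0.103; 0 11 4.5 2 -0.027 0.027 0.102; 0 11.5 3 2.5 -0.027 0.027 0.103; 0 11.5 2 2.5 -0.027 0.028 0.102; 0 11.5 0.5 3 -0.027 0.028 0.103; 0 11.5 -0.5 3.5 -0.028 0.028 0.102; 0 11.5 -2 3.5 -0.027 0.027 0.103; 0 11 -3 4 -0.028 0.028 0.102",
)

```text
time_s: 22.67
position: [0.642, -0.1082, 0.1677]
tool_rot: [[0.849, 0.362, 0.385], [0.365, -0.929, 0.07], [0.383, 0.08, -0.92]]
ft_force: [0.6, -0.3, -4.9]
grip_width: 0.0381
gripper_force: 91.4
```

Request:
servo_tool(
  deltas="0 10.5 -4.5 4 -0.027 0.027 0.103; 0 10 -5.5 4 -0.028 0.027 0.102; 0 9 -6.5 4.5 -0.027 0.028 0.103; 0 8.5 -7.5 4.5 -0.028 0.027 0.102; 0 0 0 0 0 0 0; 0 0 0 0 0 0 0",
)

```text
time_s: 23.17
position: [0.6772, -0.0751, 0.167]
tool_rot: [[0.868, -0.035, 0.495], [-0.031, -0.999, -0.017], [0.496, -0.0, -0.869]]
ft_force: [-0.2, -0.2, -3.9]
grip_width: 0.0386
gripper_force: 91.6
```

```bash
python3 - <<'E'
from plan import *
st();rel()
plan(0,[(at_bed(-.072,.015,.064),RB)],mm=20)
E
```

```text
t 23.17 p [ 0.6772 -0.0751  0.167 ] F [-0.2  -0.24 -3.89] Fn -2.11 grip 0.0386 91.6
bed xyz mm [ -22.93 -119.22   94.21] tilt err deg [ 0.14 -0.29 -0.2 ] torque [-0.02  0.7   0.01]
0 -14.7 -11.8 5.8 -0.001 0.001 0.001; 0 -14.8 -11.8 5.7 -0.001 0.001 0.001; 0 -14.8 -11.9 5.7 -0 0.002 0.001; 0 -14.8 -11.8 5.7 -0.001 0.001 0
```

Request:
servo_tool(
  deltas="0 -15 -12 6 -0.001 0.001 0.001; 0 -15 -12 6 -0.001 0.001 0.001; 0 -15 -12 5.5 0 0.002 0.001; 0 -14.5 -11.5 5.5 -0.001 0.001 0; 0 0 0 0 0 0 0; 0 -3 0 0 0 0 0; 0 -3 0 0 0 0 0; 0 0 0 0 0 0 0",
)

```text
time_s: 23.83
position: [0.6346, -0.0275, 0.1151]
tool_rot: [[0.864, -0.044, 0.502], [-0.037, -0.999, -0.022], [0.502, 0.001, -0.865]]
ft_force: [0.1, 0.1, -4.2]
grip_width: 0.0381
gripper_force: 91.7
```

Request:
servo_tool(
  deltas="0 -1.5 0 0 0 0 0; 0 -1.5 0 0 0 0 0; 0 0 0 0 0 0 0",
)

```text
time_s: 24.08
position: [0.6319, -0.0269, 0.1133]
tool_rot: [[0.864, -0.044, 0.502], [-0.038, -0.999, -0.022], [0.502, 0.0, -0.865]]
ft_force: [0.4, -0.0, -4.3]
grip_width: 0.0382
gripper_force: 91.7
```

```bash
python3 - <<'E'
from plan import *
st();rel()
for i in range(2): env.get_image("top");st()
E
```

```text
t 24.08 p [ 0.6319 -0.0269  0.1133] F [ 0.39 -0.02 -4.32] Fn -1.83 grip 0.0382 91.7
bed xyz mm [-3.000e-02 -7.281e+01  2.659e+01] tilt err deg [-0.13  0.15  0.2 ] torque [0.03 0.66 0.01]
t 24.13 p [ 0.632  -0.0268  0.1134] F [-0.47 -0.29 -4.7 ] Fn -2.75 grip 0.0384 91.7
t 24.18 p [ 0.6321 -0.0267  0.1134] F [-0.33 -0.64 -4.7 ] Fn -2.62 grip 0.0383 91.7
```

Request:
servo_tool(
  deltas="0 -1 0 0 0.002 -0.002 -0.003; 0 -1 0 0 0 0 0; 0 0 0 0 0 0 0",
)

```text
time_s: 24.43
position: [0.6302, -0.0265, 0.1122]
tool_rot: [[0.865, -0.04, 0.5], [-0.035, -0.999, -0.02], [0.5, -0.0, -0.866]]
ft_force: [-0.3, 0.0, -3.9]
grip_width: 0.0382
gripper_force: 91.7
```

Request:
servo_tool(
  deltas="0 -1 0 0 0 0 0; 0 -1 0 0 0 0 0; 0 0 0 0 0 0 0",
)

```text
time_s: 24.68
position: [0.6284, -0.0264, 0.1111]
tool_rot: [[0.865, -0.04, 0.5], [-0.035, -0.999, -0.02], [0.5, -0.0, -0.866]]
ft_force: [0.4, 0.0, -4.5]
grip_width: 0.0386
gripper_force: 91.7
```

Request:
servo_tool(
  deltas="0 -1 0 0 0 0 0; 0 -1 0 0 0 0 0; 0 0 0 0 0 0 0",
)

```text
time_s: 24.93
position: [0.627, -0.0264, 0.1105]
tool_rot: [[0.865, -0.04, 0.501], [-0.035, -0.999, -0.02], [0.501, 0.0, -0.865]]
ft_force: [1.4, 0.3, -3.6]
grip_width: 0.0383
gripper_force: 91.7
```

```bash
python3 - <<'E'
from plan import *
st();rel()
E
```

```text
t 24.93 p [ 0.627  -0.0264  0.1105] F [ 1.39  0.31 -3.57] Fn -0.59 grip 0.0383 91.7
bed xyz mm [-1.000e-02 -7.254e+01  2.089e+01] tilt err deg [-0.02  0.08  0.03] torque [0.1  0.39 0.06]
```

Request:
servo_tool(
  deltas="0 -1 0 0 0 0 0; 0 -1 0 0 0 0 0; 0 -1 0 0 0 -0.001 0; 0 -1 0 0 0 -0.001 0; 0 0 0 0 0 0 0; 0 0 0 0 0 0 0",
)

```text
time_s: 25.43
position: [0.6245, -0.0264, 0.1092]
tool_rot: [[0.864, -0.04, 0.501], [-0.035, -0.999, -0.021], [0.501, 0.0, -0.865]]
ft_force: [6.5, 1.5, -4.3]
grip_width: 0.038
gripper_force: 91.7
```

```bash
python3 - <<'E'
from plan import *
st();rel()
for i in range(3): env.get_image("top");st()
E
```

```text
t 25.43 p [ 0.6245 -0.0264  0.1092] F [ 6.52  1.47 -4.28] Fn 3.45 grip 0.038 91.7
bed xyz mm [ -0.12 -72.62  18.1 ] tilt err deg [-0.04  0.1   0.03] torque [ 0.33 -0.41  0.15]
t 25.48 p [ 0.6245 -0.0264  0.1092] F [ 6.8   0.58 -2.96] Fn 4.38 grip 0.0383 91.7
t 25.53 p [ 0.6245 -0.0264  0.1091] F [ 7.05  2.18 -3.42] Fn 4.32 grip 0.0383 91.7
t 25.58 p [ 0.6245 -0.0264  0.1092] F [ 5.25  2.32 -3.62] Fn 2.66 grip 0.0381 91.7
```

Request:
servo_tool(
  deltas="0 -1 0 0 0 0 0; 0 -1.3 0 0 0 -0.001 0; 0 0 0 0 0 0 0; 0 0 0 0 0 0 0; 0 0 -2 0 0 0 0; 0 -0.3 -4 0 0 0 0; 0 -0.1 -4 0 0 0 0",
)

```text
time_s: 26.17
position: [0.6238, -0.0176, 0.109]
tool_rot: [[0.863, -0.041, 0.503], [-0.034, -0.999, -0.023], [0.504, 0.003, -0.864]]
ft_force: [7.6, -4.8, 0.8]
grip_width: 0.0385
gripper_force: 91.7
```

```bash
python3 - <<'E'
from plan import *
st();rel()
for i in range(2): env.get_image("top");st()
E
```

```text
t 26.17 p [ 0.6238 -0.0176  0.109 ] F [ 7.55 -4.77  0.79] Fn 7.09 grip 0.0385 91.7
bed xyz mm [ -0.53 -63.86  17.05] tilt err deg [-0.18  0.25 -0.  ] torque [-0.78 -0.66 -0.22]
t 26.22 p [ 0.6237 -0.017   0.109 ] F [ 5.96 -3.82  0.1 ] Fn 5.34 grip 0.0383 91.8
t 26.27 p [ 0.6237 -0.017   0.109 ] F [ 7.84 -1.25 -0.94] Fn 6.35 grip 0.0385 91.9
```

Request:
servo_tool(
  deltas="0 -0.2 -4 0 0 -0.001 0; 0 -0.1 -5 0 0 0 0; 0 0 -5 0 0 0 0; 0 -0.1 -5 0 0 0 0; 0 0 -5 0 0 0 0; 0 -0.1 -5 0 0 0 0; 0 0 -5 0 0 0 0",
)

```text
time_s: 26.85
position: [0.6249, 0.0166, 0.109]
tool_rot: [[0.863, -0.041, 0.503], [-0.034, -0.999, -0.023], [0.503, 0.003, -0.864]]
ft_force: [7.4, -5.0, -0.7]
grip_width: 0.0384
gripper_force: 91.8
```

```bash
python3 - <<'E'
from plan import *
st();rel()
for i in range(2): env.get_image("top");st()
E
```

```text
t 26.85 p [0.6249 0.0166 0.109 ] F [ 7.42 -4.97 -0.7 ] Fn 6.24 grip 0.0384 91.8
bed xyz mm [ -0.63 -29.65  16.9 ] tilt err deg [-0.16  0.23 -0.02] torque [-0.89 -0.72 -0.18]
t 26.9 p [0.6249 0.0174 0.109 ] F [ 7.15 -3.85 -0.03] Fn 6.3 grip 0.0382 91.8
t 26.95 p [0.6248 0.0173 0.1089] F [7.57 0.2  0.75] Fn 6.91 grip 0.0383 91.8
```

8.8 N; continue.

Request:
servo_tool(
  deltas="0 0 -4 0 0 0 0; 0 -0.1 -5 0 0 0 0; 0 0 -5 0 0 0 0; 0 0 -5 0 0 0 0; 0 -0.1 -5 0 0 0 0; 0 0 -5 0 0 0 0; 0 0 -5 0 0 0 0; 0 0 -5 0 0 0 0",
)

```text
time_s: 27.62
position: [0.6264, 0.0557, 0.109]
tool_rot: [[0.863, -0.04, 0.503], [-0.034, -0.999, -0.022], [0.504, 0.002, -0.864]]
ft_force: [7.5, -6.2, 0.2]
grip_width: 0.0383
gripper_force: 91.8
```

```bash
python3 - <<'E'
from plan import *
st();rel()
for i in range(2): env.get_image("top");st()
E
```

```text
t 27.62 p [0.6264 0.0557 0.109 ] F [ 7.45 -6.2   0.24] Fn 6.78 grip 0.0383 91.8
bed xyz mm [-0.62  9.49 16.83] tilt err deg [-0.12  0.24 -0.02] torque [-0.88 -0.78 -0.19]
t 27.67 p [0.6264 0.0565 0.1089] F [ 7.63 -2.28 -0.92] Fn 6.22 grip 0.0379 91.7
t 27.72 p [0.6263 0.0565 0.1089] F [ 7.26 -0.01  0.81] Fn 6.69 grip 0.0384 91.8
```

Request:
servo_tool(
  deltas="0 0 -4 0 0 0 0; 0 0 -5 0 0 0 0; 0 0 -5 0 0 0 0; 0 -0.1 -5 0 0 0 0; 0 0 -5 0 0 0 0; 0 0 -5 0 0 0 0; 0 0 -5 0 0 0 0; 0 0 -4 0 0 0 0",
)

```text
time_s: 28.38
position: [0.6279, 0.094, 0.1089]
tool_rot: [[0.863, -0.04, 0.503], [-0.034, -0.999, -0.021], [0.504, 0.001, -0.864]]
ft_force: [6.9, -5.6, 0.4]
grip_width: 0.0381
gripper_force: 91.8
```

```bash
python3 - <<'E'
from plan import *
st();rel()
for i in range(2): env.get_image("top");st()
E
```

```text
t 28.38 p [0.6279 0.094  0.1089] F [ 6.93 -5.61  0.41] Fn 6.39 grip 0.0381 91.8
bed xyz mm [-0.58 47.8  16.73] tilt err deg [-0.09  0.23 -0.02] torque [-0.88 -0.87 -0.2 ]
t 28.43 p [0.6278 0.0946 0.1088] F [ 6.95 -1.51 -0.61] Fn 5.76 grip 0.0386 91.7
t 28.48 p [0.6278 0.0945 0.1088] F [ 7.97  0.04 -0.16] Fn 6.82 grip 0.0378 91.8
```

Request:
servo_tool(
  deltas="0 0 -4 0 0 0 0; 0 -0.1 -5 0 0 0 0; 0 0 -5 0 0 0 0; 0 0 -5 0 0 0 0; 0 0 -5 0 0 0 0; 0 0 0 0 0 0 0",
)

```text
time_s: 28.98
position: [0.6287, 0.1186, 0.1088]
tool_rot: [[0.863, -0.039, 0.503], [-0.034, -0.999, -0.02], [0.503, 0.001, -0.864]]
ft_force: [8.4, -0.9, 0.7]
grip_width: 0.0381
gripper_force: 91.8
```

```bash
python3 - <<'E'
from plan import *
st();rel()
p=at_bed(.072,.045,.064)
plan(0,[(p,RB),(p+[0,0,.07],RB),((.5235,.262,.14),down(-2))],mm=36)
E
```

```text
t 28.98 p [0.6287 0.1186 0.1088] F [ 8.41 -0.85  0.68] Fn 7.65 grip 0.0381 91.8
bed xyz mm [-0.6  72.45 16.55] tilt err deg [-0.03  0.23 -0.02] torque [-0.13 -0.86  0.06]
0 24.2 0.2 0.2 0 -0.002 0; 0 24.3 0.3 0.2 0.001 -0.002 0; 0 17.5 -0 -30.3 -0 0 0; 0 17.4 -0 -30.3 -0 0 0; 0 -23.4 -20 -3.1 0 -0.075 -0.001; 0 -23.5 -20 -1.4 0 -0.075 -0.001; 0 -23.6 -20 0.4 0 -0.075 -0; 0 -23.4 -20 2.1 0 -0.075 -0.001
0 -23.2 -20 3.9 0 -0.075 -0; 0 -22.9 -20 5.6 0.001 -0.074 -0.001; 0 -22.3 -20 7.3 0 -0.075 -0
```

Request:
servo_tool(
  deltas="0 10 0 0 0 0 0; 0 19 0 0 0 -0.002 0; 0 20 0 0 0 -0.002 0; 0 17.5 0 -30 0 0 0; 0 17.5 0 -30 0 0 0; 0 -20 -24 -3 0 -0.075 -0.001; 0 -23 -22 -1.5 0 -0.075 -0.001; 0 -23.5 -20 0.5 0 -0.075 0",
)

```text
time_s: 29.65
position: [0.6087, 0.186, 0.1759]
tool_rot: [[0.958, -0.039, 0.284], [-0.037, -0.999, -0.012], [0.284, 0.001, -0.959]]
ft_force: [0.4, 0.8, -5.6]
grip_width: 0.0383
gripper_force: 92.6
```

Request:
servo_tool(
  deltas="0 -24 -20 2 0 -0.075 -0.001; 0 -24 -18 4 0 -0.075 0; 0 -24 -18 5.5 0.001 -0.074 -0.001; 0 -24 -18 7.5 0 -0.075 0; 0 0 0 0 0 0 0; 0 0 0 0 0 0 0; 0 0 0 0 0 0 0",
)

```text
time_s: 30.23
position: [0.5218, 0.2623, 0.1398]
tool_rot: [[0.999, -0.036, -0.006], [-0.036, -0.999, -0.0], [-0.006, 0.0, -1.0]]
ft_force: [0.6, -0.7, -4.6]
grip_width: 0.0381
gripper_force: 92.6
```

```bash
python3 - <<'E'
from plan import *
st();print(np.round(env.observe()["tool_rot"],3))
plan(0,[((.5235,.262,.057),down(-2))],mm=18)
E
```

```text
t 30.23 p [0.5218 0.2623 0.1398] F [ 0.61 -0.69 -4.6 ] Fn -1.75 grip 0.0381 92.6
[[ 0.999 -0.036 -0.006]
 [-0.036 -0.999 -0.   ]
 [-0.006  0.    -1.   ]]
0 0.4 0 16.6 0 0.001 -0; 0 0.4 0.1 16.6 0 0.001 -0; 0 0.4 0 16.5 0 0.001 -0; 0 0.4 0.1 16.6 0 0.002 -0.001; 0 0.5 0 16.5 0 0.001 -0
```

Expected touch at TCP z ≈ 0.0455 + 0.004 ≈ 0.049.

Request:
servo_tool(
  deltas="0 0.5 0 17 0 0.001 0; 0 0.5 0 17 0 0.001 0; 0 0.5 0 17 0 0.001 0; 0 0.5 0 17 0 0.002 0; 0 0 0 14 0 0.001 0; 0 0 0 4 0 0 0; 0 0 0 0 0 0 0; 0 0 0 0 0 0 0",
)

```text
time_s: 30.9
position: [0.5237, 0.2623, 0.0546]
tool_rot: [[0.999, -0.037, -0.0], [-0.037, -0.999, 0.0], [-0.0, -0.0, -1.0]]
ft_force: [-0.5, 0.1, -4.6]
grip_width: 0.0381
gripper_force: 92.6
```

Request:
servo_tool(
  deltas="0 0 0 1 0 0 0; 0 0 0 1 0 0 0; 0 0 0 0 0 0 0",
)

```text
time_s: 31.15
position: [0.5231, 0.2626, 0.0523]
tool_rot: [[0.999, -0.036, -0.001], [-0.036, -0.999, 0.0], [-0.001, -0.0, -1.0]]
ft_force: [0.1, 0.3, -4.3]
grip_width: 0.0382
gripper_force: 92.6
```

Request:
servo_tool(
  deltas="0 0 0 1 0 0 0; 0 0 0 0 0 0 0; 0 0 0 0 0 0 0",
)

```text
time_s: 31.4
position: [0.5229, 0.2627, 0.0508]
tool_rot: [[0.999, -0.036, -0.002], [-0.036, -0.999, -0.0], [-0.002, 0.0, -1.0]]
ft_force: [0.2, 0.4, -5.6]
grip_width: 0.0383
gripper_force: 92.6
```

Request:
servo_tool(
  deltas="0 0 0 1 0 0.002 0; 0 0 0 0 0 0 0; 0 0 0 0 0 0 0",
)

```text
time_s: 31.65
position: [0.5228, 0.2626, 0.0497]
tool_rot: [[0.999, -0.036, 0.0], [-0.036, -0.999, -0.0], [0.0, 0.0, -1.0]]
ft_force: [-0.0, 0.7, -5.4]
grip_width: 0.038
gripper_force: 92.6
```

Request:
servo_tool(
  deltas="0 0 0 1 0 0 0; 0 0 0 0 0 0 0; 0 0 0 0 0 0 0",
)

```text
time_s: 31.9
position: [0.5231, 0.2627, 0.0495]
tool_rot: [[0.999, -0.036, 0.001], [-0.036, -0.999, -0.0], [0.001, 0.0, -1.0]]
ft_force: [-2.2, 0.0, 4.0]
grip_width: 0.0384
gripper_force: 93.6
```

Touched down. Release, rise and move clear of the view.

Request:
servo_tool(
  deltas="1 0 0 0 0 0 0; 1 0 0 0 0 0 0; 1 0 0 0 0 0 0; 1 0 0 0 0 0 0; 1 0 0 -10 0 0 0; 1 0 0 -30 0 0 0; 1 0 0 -35 0 0 0; 1 0 0 -35 0 0 0",
)

```text
time_s: 32.57
position: [0.5225, 0.2626, 0.1606]
tool_rot: [[0.999, -0.036, -0.0], [-0.036, -0.999, -0.0], [-0.0, 0.0, -1.0]]
ft_force: [0.3, 0.2, 0.6]
grip_width: 0.085
gripper_force: 0.0
```

Request:
servo_tool(
  deltas="1 -30 0 0 0 0 0; 1 -35 0 0 0 0 0; 1 -35 0 0 0 0 0; 1 -30 0 0 0 0 0; 1 0 0 0 0 0 0; 1 0 0 0 0 0 0",
)

```text
time_s: 33.07
position: [0.3923, 0.2676, 0.1599]
tool_rot: [[0.999, -0.035, 0.002], [-0.035, -0.999, 0.0], [0.002, -0.0, -1.0]]
ft_force: [0.5, 0.1, 0.6]
grip_width: 0.0855
gripper_force: 0.0
```

```bash
python3 - <<'E'
from plan import *
exec(open("m.py").read().split("t=shot")[0].split("suppress=True)")[1])
np.set_printoptions(precision=4,suppress=True)
st()
for n in("top","scene"):
    p=shot(n);C=cloud(p)
    m=(np.linalg.norm(C[...,:2]-[.523,.262],axis=-1)<.04)&(C[...,2]>.086)&(C[...,2]<.1)
    P=C[m];print(n,len(P),P.mean(0),cv2.minAreaRect((P[:,:2]*1000).astype(np.float32)))
    c=proj(p,[.523,.262,.05]).astype(int);save(p,n+"3.png",(c[0]-60,c[1]-50,c[0]+60,c[1]+50),3)
cv2.imwrite('pics/j2.png',np.hstack([cv2.imread('pics/top3.png'),cv2.imread('pics/scene3.png')]))
E
```

```text
t 33.07 p [0.3923 0.2676 0.1599] F [0.47 0.14 0.62] Fn 0.71 grip 0.0855 0.0
top 252 [0.5231 0.2603 0.0943] ((523.1679077148438, 260.7000732421875), (39.89218521118164, 39.86994934082031), 85.98706817626953)
scene 137 [0.5265 0.2573 0.0924] ((525.1607666015625, 261.1897277832031), (45.018104553222656, 40.92301940917969), 86.74747467041016)
```

View pics/j2.png

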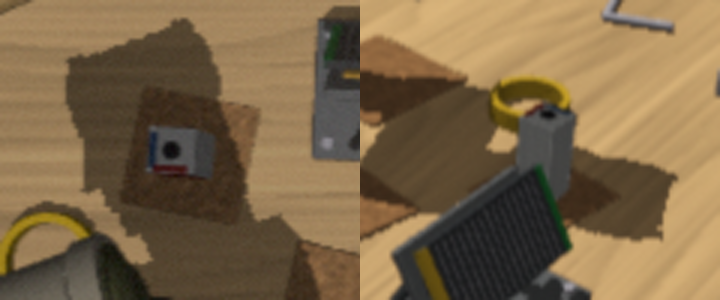

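The foot stands upright at (0.523, 0.261), and the mat centre is at (0.5235, 0.261). The gripper is clear of it.

```bash
python3 -c "
from rig import env
print(env.close_job())"
```

```text
the job is handed in; nothing more can be done
None
```

I filed the blue side and then the red side from the yellow end to the green end, mostly at about 8 to 9 N. I didn't bottom the plate out. The foot now stands upright in the middle of the smallest cork mat, released, and I handed the job in at about 33 s; no verdict came back.

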